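# Weigh the finished wagons for one parcel

## Task

The finished model wagons on the table go out in one parcel and we need their weight together: press the yellow tare key lightly to zero the scale while its pan is empty, then stack all the wagon boxes on the pan in a single pile, label up, long sides along the pan's wide side, largest at the bottom and smallest on top, each one squared up and fully supported by the one beneath. With the pile standing, press the blue hold key lightly to freeze the reading and leave everything standing; the pots, bottles, jar and boxcar stay where they are.

Things in the scene. Friction and masses are not known exactly. Their poses are not given: they have to be found in the camera images.
- scale: Parcel scale, grey housing 250 mm deep (x) x 260 mm wide (y) x 46 mm high, fixed to the table; origin at the centre of its underside. Its x axis points away from the user, y to the user's left, z up. On top a steel pan; along the near edge (-x) a black key panel 62 mm deep whose top is 35 mm above the table, with a display in the middle and one key at each end.
- pan (a point): Centre of the top face of the steel pan, 46 mm above the table; axes as the scale. The pan is flat, without rim, 184 mm along x and 256 mm along y; its near edge lies 37 mm behind the middle of the keys.
- tare_top (a point): Middle of the top of the tare key (zeroes the scale): flat yellow membrane key, 34 mm square, at the left end of the key panel, 38.5 mm above the table, 3.5 mm proud of the panel. The point does not move with the key.
- hold_top (a point): Middle of the top of the hold key (freezes the reading): the same, blue, at the right end of the panel. The point does not move with the key.
- tare_key (a joint): Travel of the tare key downwards, m: 0 up, 0.002 at the stop; springs back. It registers at 0.0013, where it pushes back with 4 N (3000 N/m, 6 N at the stop), and must be held there for 0.2 s.
- hold_key (a joint): The same for the hold key.
- box_a_mid (a point): Closed model-wagon box with blue lid, brown card base and a wagon printed on the white label on top; 200 mm long (x) x 70 mm wide (y) x 40 mm high (z), about 420 g. The point is its very centre; z points out of its top. A plain box, the same either way round. Not there in every start.
- box_b_mid (a point): Closed model-wagon box with red lid, white base and a wagon printed on the white label on top; 176 mm long (x) x 61 mm wide (y) x 38 mm high (z), about 340 g. The point is its very centre; z points out of its top. A plain box, the same either way round. Not there in every start.
- box_c_mid (a point): Closed model-wagon box with green lid, white base and a wagon printed on the white label on top; 152 mm long (x) x 52 mm wide (y) x 36 mm high (z), about 260 g. The point is its very centre; z points out of its top. A plain box, the same either way round. Not there in every start.
- box_d_mid (a point): Closed model-wagon box with yellow lid, brown card base and a wagon printed on the white label on top; 128 mm long (x) x 43 mm wide (y) x 32 mm high (z), about 190 g. The point is its very centre; z points out of its top. A plain box, the same either way round. Not there in every start.
- box_e_mid (a point): Closed model-wagon box with black lid, white base and a wagon printed on the white label on top; 104 mm long (x) x 34 mm wide (y) x 26 mm high (z), about 120 g. The point is its very centre; z points out of its top. A plain box, the same either way round. Not there in every start.
- box_f_mid (a point): Closed model-wagon box with orange lid, white base and a wagon printed on the white label on top; 80 mm long (x) x 25 mm wide (y) x 20 mm high (z), about 70 g. The point is its very centre; z points out of its top. A plain box, the same either way round. Not there in every start.
- pot_1: Bystander: small round white pigment pot with a red-brown top, 33 mm across, 18 mm high; origin at the centre of its underside, as for all bystanders.
- pot_2: Bystander: the same with a dark grey top.
- pot_3: Bystander: the same with an ochre-brown top.
- dropper_1: Bystander: white dropper bottle with a black band, 34 mm across, 90 mm high, standing.
- dropper_2: Bystander: the same with a red-brown band.
- jar: Bystander: glass rinse jar, 76 mm across, 84 mm high.
- boxcar: Bystander: brown-red model boxcar on its wheels, 150 mm long (x), 36 mm wide, 55 mm high.

How it is judged:
By the outcome, as a careful person would: the job done as asked, in the order asked, and still so for the second after the job is handed in, with the robot touching nothing.
Of box_a, box_b, box_c, box_d, box_e, box_f only 5 to 6 are there at a start; the rules pass over those that are not, and their reading is None.
At some moment in a run one of box_f may be knocked a few centimetres aside while the robot is not near it.
Once in a run the grip may slacken for a moment while it holds something.
It also fails if it takes over 210 s, if anything falls off the work surface, if the arm or the gripper's body presses on something with over 40 N, if the wrist force passes 120 N, or if a joint passes its speed limit or range.

## Robot

A 6-joint arm with a two-finger parallel gripper is mounted at the origin on the work surface. World frame = base frame: x ahead of the robot, y to its left, z up, the work surface at z = 0. Lengths are in mm, angles in degrees, forces in N, time in s.
With the tool pointing down it reaches from about 275 to 750 mm from the base axis. Payload 10.2 kg.
Tool frame: the origin (TCP) lies between the finger pads; the fingertips stand 25 mm ahead of it and the grasp point (between the pads) lies 6 mm ahead of it; z points along the fingers, y is the direction in which the jaws open and shut (so a half turn about z gives the same grasp; the last joint's range is limited). The gripper opens to 88 mm and grips with 3 to 60 N. Pads are 18 mm wide; open, the fingers measure 123 mm over their backs; the gripper's body (75 mm by 187 mm) begins 45 mm behind the grasp point.
Start: joints at [-79.664, 17.928, 85.812, -0, 76.261, -12.8], TCP at [206.269, -482.788, 263.72] pointing down, gripper open.
Joint ranges: [-168.41, 168.41], [-55.51, 124.54], [10.69, 146.95], [-70.63, 250.63], [1, 178], [-165.06, 165.06]. Speed limits (degrees/s): [136.94, 136.94, 172.46, 180, 180, 180].

## Interface

Orientations are given as a 3x3 rotation matrix whose columns are the frame's x, y, z axes.
In Python, from station import r gives the robot as it stands.
- The arm moves only by the shell command python3 -m crank 'ROWS' [OPENING] [FORCE]. ROWS is JSON, a list of rows, each an object of numbers: "tx", "ty", "tz": the shift along the tool's x, y, z in mm; "ax", "ay", "az": the turn, a rotation vector about the tool's x, y, z in degrees. In form: [{"tx": .., "ty": .., "tz": .., "ax": .., "ay": .., "az": ..}, ...]. A call has 1 to 10 rows; each row is the pose to reach, as a shift and turn from the pose measured when the call began, along the tool's axes at that moment; what a row does not reach only later rows make up. A row lasts 1/8 s, in which the tool goes at most 62.5 mm and 10.7 degrees, less where a joint would pass 70% of its speed; a pose out of reach is approached as far as the arm can. A call with a gripper value outside its range is refused whole. OPENING is the opening, from -1 (shut) to 1 (fully open), set as the call begins (- or left out, the last holds). The fingers move at their own pace and stop on an object; FORCE is the grip in N (left out, the last holds). Time passes only in rows, so rows that repeat a pose let the fingers close. It gives the time, the measured TCP pose, the force and the opening at its end, in the units of the state.
- r.get_state(): the state, without advancing time (a new reading comes with each control period).
- r.capture(name): name is "scene" or "top" or "wrist"; returns a dict with "frame" (480x640x3 uint8, blue, green, red), "camera_matrix" (3x3 intrinsics, pixels), "dist_coeffs" ([k1, k2, p1, p2, k3] as OpenCV has them; the pictures are not rectified), "origin" and "rotation" of the camera in the world; the wrist camera has in their place "T_tool_cam" (4x4, takes a point from camera to tool coordinates, whose origin is the TCP and whose axes are the flange's). Camera axes: x right, y down, z forward; pixel columns grow to the right and rows downward; lengths in mm; the calibration is good to about 2 mm. A picture is of the moment at which its call begins: read the wrist's pose just before it. There is no depth.
- r.close_job(): hands the job in, once; it reports no verdict.
The state is a dict: "clock": time; "joint_positions": joint angles; "dq": joint speeds; "joint_torque": joint torques, N m; "tcp_pos": TCP position; "eef_rot": TCP orientation; "force": force on the tool from outside, world axes, zero at the start; "torque": the same for the moment, N m; "opening": finger opening in mm.
Only numpy, scipy, OpenCV 4.12 (cv2) and the standard library are available. Lean on these libraries where they do the work, as an engineer would, in place of code of your own. Each camera call takes 0.05 s, during which the arm holds its last target. There are 200 camera calls.

## Working session

There is one attempt and no reset: what is moved stays moved. The work goes in short steps, Python scripts to look and compute and a shell command to move; the robot and the scene stay as the last step left them, time stands still between calls to the robot, and variables do not carry over. Pictures are saved under pics/ and viewed, about 12 in all and at most 16, crops included, and the job is handed in when it is done.

```bash
ls; mkdir -p pics; python3 - <<'E'
from station import r
import cv2,numpy as np
s=r.get_state()
print(s)
for n in("top","scene"):
    c=r.capture(n);cv2.imwrite(f"pics/{n}0.png",c["frame"])
    print(n,c["camera_matrix"],c["dist_coeffs"],c["origin"],c["rotation"])
c=r.capture("wrist");print(c["camera_matrix"],c["dist_coeffs"],c["T_tool_cam"])
E
```

```text
pics
{'clock': 0.0, 'joint_positions': array([-7.96645986e+01,  1.79580107e+01,  8.58533133e+01, -2.64117062e-04,
        7.62633955e+01, -1.27995974e+01]), 'dq': array([ 0.06899303,  0.09884214, -0.02607622, -0.01395875,  0.01846362,
       -0.09025909]), 'joint_torque': array([ 2.96284179e-04, -4.02219200e+01, -2.52267194e+01,  6.95180101e-02,
        3.53194890e-02, -1.17533355e-04]), 'tcp_pos': array([ 206.22111187, -482.55948581,  263.17843767]), 'eef_rot': array([[ 9.19581271e-01,  3.92899769e-01, -2.38374165e-04],
       [ 3.92899738e-01, -9.19580422e-01,  1.28213817e-03],
       [ 2.84547577e-04, -1.27268740e-03, -9.99999150e-01]]), 'force': array([-0.59806934, -0.13877834,  0.51787639]), 'torque': array([ 0.01071169, -0.00707773,  0.02584907]), 'opening': 88.19127881664859}
top [[437.55157064   0.         323.32359721]
 [  0.         437.55157064 241.59255101]
 [  0.           0.           1.        ]] [-0.04944375  0.          0.          0.          0.        ] [ 343.74222491   13.06011206 1030.35796349] [[-0.13507401 -0.95991423  0.24560068]
 [-0.9908314   0.13157256 -0.0
[... 158 characters left out ...]
           1.        ]] [0.00989929 0.         0.         0.         0.        ] [1074.15739687  -25.02317996  699.6543198 ] [[ 0.04682574  0.79373151 -0.60646322]
 [ 0.99887339 -0.04188685  0.02230321]
 [-0.00770007 -0.60682434 -0.79479867]]
[[340.23410524   0.         314.25756907]
 [  0.         340.23410524 239.42065198]
 [  0.           0.           1.        ]] [-0.02178454  0.          0.          0.          0.        ] [[-3.16318709e-04 -9.65423260e-01 -2.60687225e-01  6.71116775e+01]
 [ 9.99999950e-01 -2.98656765e-04 -1.07364318e-04 -1.05551080e+00]
 [ 2.57960062e-05 -2.60687246e-01  9.65423306e-01 -1.20938073e+02]
 [ 0.00000000e+00  0.00000000e+00  0.00000000e+00  1.00000000e+00]]
```

View pics/top0.png

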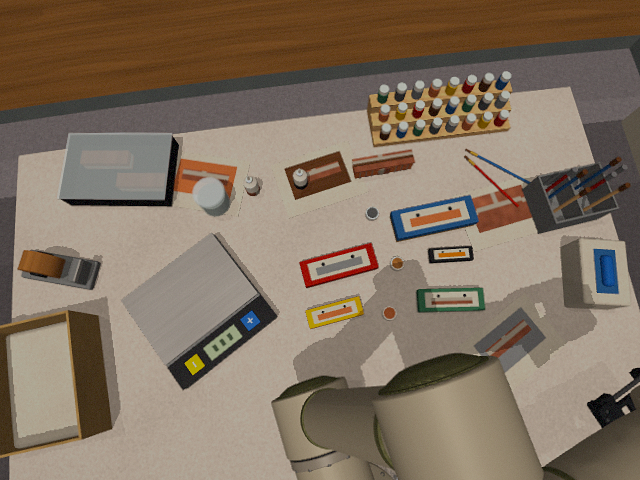

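View pics/scene0.png

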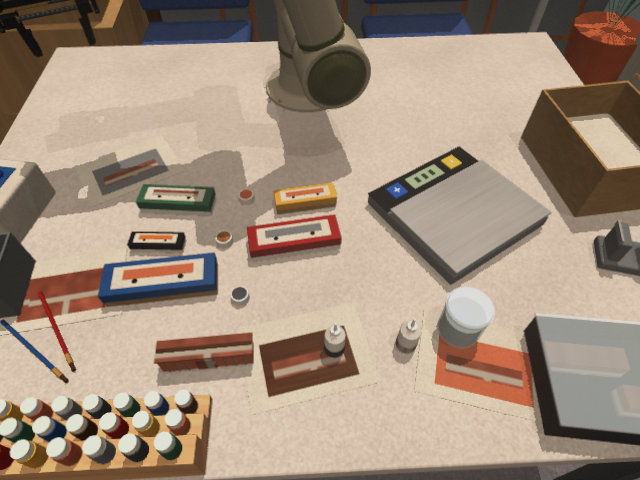

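```bash
cat > h.py <<'E'
import cv2,numpy as np,json
from station import r
H=dict(a=(200,70,40),b=(176,61,38),c=(152,52,36),d=(128,43,32),e=(104,34,26),f=(80,25,20))
def cam(n):
    s=r.get_state();c=r.capture(n)
    if n=="wrist":
        T=np.eye(4);T[:3,:3]=s["eef_rot"];T[:3,3]=s["tcp_pos"];T=T@np.array(c["T_tool_cam"])
        c["rotation"]=T[:3,:3];c["origin"]=T[:3,3]
    return c
def w(c,px,z):
    p=cv2.undistortPoints(np.array(px,float).reshape(-1,1,2),c["camera_matrix"],np.array(c["dist_coeffs"],float)).reshape(-1,2)
    d=np.c_[p,np.ones(len(p))]@np.array(c["rotation"]).T;o=np.array(c["origin"])
    return o+d*((z-o[2])/d[:,2])[:,None]
def pix(c,P):
    R=np.array(c["rotation"]);t=-R.T@np.array(c["origin"])
    return cv2.projectPoints(np.array(P,float).reshape(-1,3),cv2.Rodrigues(R.T)[0],t,c["camera_matrix"],np.array(c["dist_coeffs"],float))[0].reshape(-1,2)
def ortho(c,z,cx,cy,half,s=2.0,yaw=0):
    """metric view at height z: cols = +u (rotated world x), rows = +v ; s px/mm"""
    n=int(2*half*s);g=(np.arange(n)+.5)/s-half;U,V=np.meshgrid(g,g);a=np.radians(yaw)
    P=np.c_[(cx+U*np.cos(a)-V*np.sin(a)).ravel(),(cy+U*np.sin(a)+V*np.cos(a)).ravel(),np.full(n*n,z)]
    m=pix(c,P).astype(np.float32).reshape(n,n,2)
    return cv2.remap(c["frame"],m[...,0],m[...,1],cv2.INTER_LINEAR)
HS=dict(a=((95,120,40),(125,255,255)),b=((170,140,60),(184,255,255)),c=((60,70,20),(92,255,255)),d=((20,120,80),(33,255,255)),e=((0,0,0),(180,120,55)),f=((5,150,120),(17,255,255)))
def box(c,k,x,y,half=130,z=None):
    L,W,h=H[k];z=h if z is None else z
    s=2.0;im=cv2.cvtColor(ortho(c,z,x,y,half,s),cv2.COLOR_BGR2HSV).astype(int)
    if k=="b": im[...,0]=np.where(im[...,0]<5,im[...,0]+180,im[...,0])
    lo,hi=HS[k];m=np.all((im>=lo)&(im<=hi),axis=2).astype(np.uint8)*255
    m=cv2.morphologyEx(m,cv2.MORPH_OPEN,np.ones((3,3)))
    cs=[q for q in cv2.findContours(m,cv2.RETR_EXTERNAL,cv2.CHAIN_APPROX_NONE)[0] if len(q)>4]
    q=max(cs,key=lambda q:(lambda a:a[1][0]*a[1][1])(cv2.minAreaRect(q)))
    (u,v),(ww,hh),a=cv2.minAreaRect(q)
    if ww<hh: ww,hh=hh,ww;a+=90
    return x+u/s-half,y+v/s-half,(a+90)%180-90,ww/s,hh/s
E
python3 - <<'E'
from h import *
c=cam("top")
for k,p in dict(a=(433,217),b=(338,265),c=(450,299),d=(334,312),e=(450,254)).items():
    X=w(c,p,H[k][2])[0]; print(k,X.round(),np.round(box(c,k,X[0],X[1],120),1))
P=w(c,[(122,299),(215,235)],46);print("pan far",P.round(),)
P=w(c,[(195,364),(251,320)],38.5);print("keys",P.round())
for n,p,z in [("pot",(389,313),18),("pot",(397,263),18),("pot",(372,213),18)]:print(n,w(c,p,z).round())
E
```

```text
a [ 619. -285.   40.] [ 618.4 -287.   -85.4  201.9   72.4]
b [535. -44.  38.] [535.9 -46.3 -82.5 174.8  63.5]
c [ 423. -286.   36.] [ 421.8 -286.8   83.4  153.1   51.8]
d [430. -20.  32.] [430.3 -21.1 -82.5 128.7  44.6]
e [ 528. -311.   26.] [ 527.2 -311.9   85.7  105.5   35.4]
pan far [[522. 454.  46.]
 [643. 231.  46.]]
keys [[358. 299.  38.]
 [437. 167.  38.]]
pot [[ 412. -146.   18.]]
pot [[ 525. -184.   18.]]
pot [[ 655. -146.   18.]]
```

```bash
cat >> h.py <<'E'
from scipy.spatial.transform import Rotation as Ro
def plan(*tg):
    """each target (x,y,z,yaw of tool x); all as shift/turn from the pose now"""
    s=r.get_state();R=s["eef_rot"];p=s["tcp_pos"]
    print("t",round(s["clock"],2),"tcp",p.round(1),"yaw",round(np.degrees(np.arctan2(R[1,0],R[0,0])),1),"F",s["force"].round(1),"op",round(s["opening"],1),"q",s["joint_positions"].round())
    for x,y,z,a in tg:
        T=Ro.from_euler("z",a,degrees=True).as_matrix()@np.diag([1.,-1,-1])
        d=R.T@(np.array([x,y,z])-p);v=Ro.from_matrix(R.T@T).as_rotvec(degrees=True)
        print(json.dumps(dict(zip(("tx","ty","tz","ax","ay","az"),[round(float(q),1) for q in (*d,*v)]))))
E
python3 - <<'E'
from h import *
plan((400,-150,300,25),(430,250,300,29.5))
E
```

```text
t 0.2 tcp [ 206.3 -482.7  263.4] yaw 23.1 F [ 0.4 -0.1  0.6] op 88.2 q [-80.  18.  86.   0.  76. -13.]
{"tx": 308.9, "ty": -229.8, "tz": -36.4, "ax": -0.0, "ay": -0.0, "az": -1.9}
{"tx": 493.6, "ty": -585.9, "tz": -36.1, "ax": -0.0, "ay": -0.0, "az": -6.4}
```

```bash
W='{"tx":309,"ty":-230,"tz":-36,"az":-2}'
python3 -m crank '[{"tx":309,"ty":-230,"tz":-36,"az":-2},{"tx":309,"ty":-230,"tz":-36,"az":-2},{"tx":309,"ty":-230,"tz":-36,"az":-2},{"tx":309,"ty":-230,"tz":-36,"az":-2},{"tx":309,"ty":-230,"tz":-36,"az":-2},{"tx":309,"ty":-230,"tz":-36,"az":-2},{"tx":494,"ty":-586,"tz":-36,"az":-6.4},{"tx":494,"ty":-586,"tz":-36,"az":-6.4},{"tx":494,"ty":-586,"tz":-36,"az":-6.4},{"tx":494,"ty":-586,"tz":-36,"az":-6.4}]' -1 20
python3 - <<'E'
from h import *
plan((430,250,300,29.5))
E
```

```text
t 0.2 tcp [ 206.3 -482.7  263.4] yaw 23.1 F [ 0.4 -0.1  0.6] op 88.2 q [-80.  18.  86.   0.  76. -13.]
{"tx": 493.6, "ty": -585.9, "tz": -36.1, "ax": -0.0, "ay": -0.0, "az": -6.4}validation failed for argument at $[0]...
```

```bash

python3 -m crank '[{"tx":309,"ty":-230,"tz":-36,"ax":0,"ay":0,"az":-2},{"tx":309,"ty":-230,"tz":-36,"ax":0,"ay":0,"az":-2},{"tx":309,"ty":-230,"tz":-36,"ax":0,"ay":0,"az":-2},{"tx":309,"ty":-230,"tz":-36,"ax":0,"ay":0,"az":-2},{"tx":309,"ty":-230,"tz":-36,"ax":0,"ay":0,"az":-2},{"tx":309,"ty":-230,"tz":-36,"ax":0,"ay":0,"az":-2},{"tx":494,"ty":-586,"tz":-36,"ax":0,"ay":0,"az":-6.4},{"tx":494,"ty":-586,"tz":-36,"ax":0,"ay":0,"az":-6.4},{"tx":494,"ty":-586,"tz":-36,"ax":0,"ay":0,"az":-6.4},{"tx":494,"ty":-586,"tz":-36,"ax":0,"ay":0,"az":-6.4}]' -1 20
python3 - <<'E'
from h import *
plan((430,250,300,29.5))
E
```

```text
clock: 1.45
tcp_pos: [415.8, 91.0, 299.5]
eef_rot: [[0.87, 0.493, 0.0], [0.493, -0.87, 0.001], [0.001, -0.0, -1.0]]
force: [1.1, 0.0, -0.2]
opening: 0.4
t 1.45 tcp [415.8  91.  299.5] yaw 29.5 F [ 1.1  0.  -0.2] op 0.4 q [-4.  4. 98.  0. 79. 57.]
{"tx": 90.7, "ty": -131.3, "tz": -0.4, "ax": -0.0, "ay": -0.0, "az": 0.0}
```

```bash

python3 -m crank '[{"tx":91,"ty":-131,"tz":0,"ax":0,"ay":0,"az":0},{"tx":91,"ty":-131,"tz":0,"ax":0,"ay":0,"az":0},{"tx":91,"ty":-131,"tz":0,"ax":0,"ay":0,"az":0},{"tx":91,"ty":-131,"tz":0,"ax":0,"ay":0,"az":0},{"tx":91,"ty":-131,"tz":0,"ax":0,"ay":0,"az":0}]'
python3 - <<'E'
from h import *
c=cam("wrist");cv2.imwrite("pics/w1.png",c["frame"])
t=cam("top");cv2.imwrite("pics/top1.png",t["frame"])
hsv=cv2.cvtColor(c["frame"],cv2.COLOR_BGR2HSV)
P=[]
for lo,hi in(((22,150,120),(35,255,255)),((100,150,80),(125,255,255))):
    m=cv2.inRange(hsv,lo,hi);n,l,st,ce=cv2.connectedComponentsWithStats(m);i=1+st[1:,4].argmax()
    bb=st[i,:2]+st[i,2:4]/2-.5;q=w(c,[bb,ce[i]],38.5);P.append(q[0]);print(st[i],q.round(1))
print(np.linalg.norm(P[1]-P[0]),np.degrees(np.arctan2(*(P[0]-P[1])[[1,0]]))-90)
E
```

```text
clock: 2.08
tcp_pos: [430.3, 249.3, 299.4]
eef_rot: [[0.87, 0.493, -0.0], [0.493, -0.87, 0.0], [0.0, -0.0, -1.0]]
force: [0.7, 0.4, -0.0]
opening: 0.4
[229 225  32  30 818] [[358.5 303.2  38.5]
 [358.4 303.   38.5]]
[361 222  31  30 762] [[436.9 171.9  38.5]
 [437.4 172.3  38.5]]
152.87905434557015 30.85286477015255
```

View pics/w1.png

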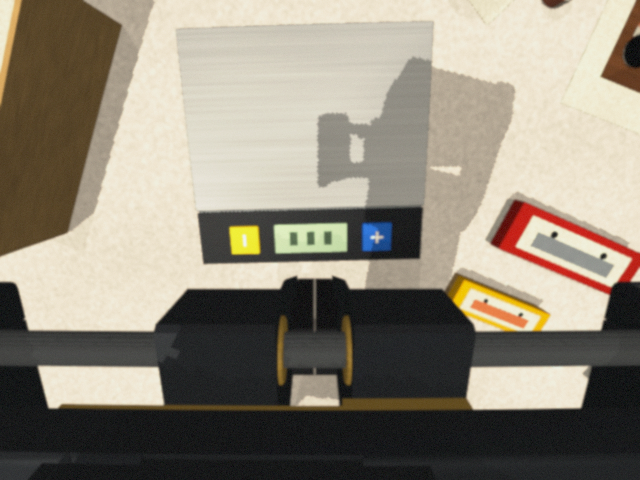

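View pics/top1.png

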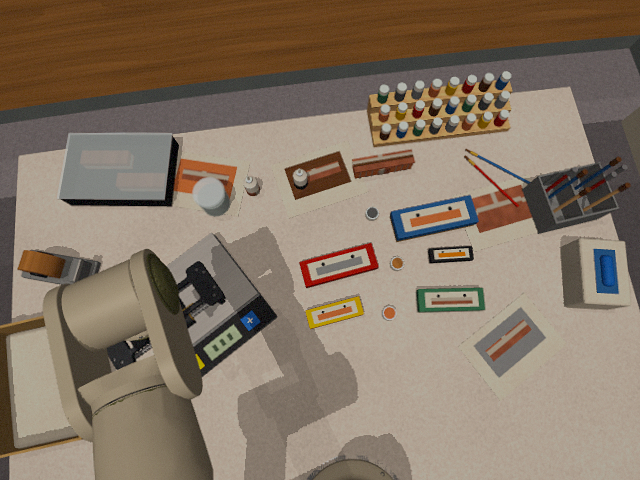

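```bash
python3 - <<'E'
from h import *
c=cam("wrist")
im=ortho(c,46,508,300,170,2,30.7);cv2.imwrite("pics/o1.png",im)
g=cv2.cvtColor(im,cv2.COLOR_BGR2GRAY)
P=w(c,[(177.5,28.5),(433,21.5),(424,207.5),(197.5,212)],46);print(P.round(1))
for i,j in((0,1),(1,2),(2,3),(3,0)):
    d=P[j]-P[i];print(np.linalg.norm(d).round(1),np.degrees(np.arctan2(d[1],d[0])).round(1))
plan((358.4,303,80,30.8))
E
```

```text
[[522.1 456.8  46. ]
 [651.  240.6  46. ]
 [492.8 144.8  46. ]
 [364.  362.6  46. ]]
251.8 -59.2
185.0 -148.8
253.1 120.6
184.0 30.8
t 2.23 tcp [430.6 248.9 299.8] yaw 29.4 F [-0.3 -0.3  0.7] op 0.5 q [16. 13. 87.  0. 80. 77.]
{"tx": -36.4, "ty": -82.5, "tz": 219.8, "ax": -0.0, "ay": -0.1, "az": -1.4}
```

View pics/o1.png

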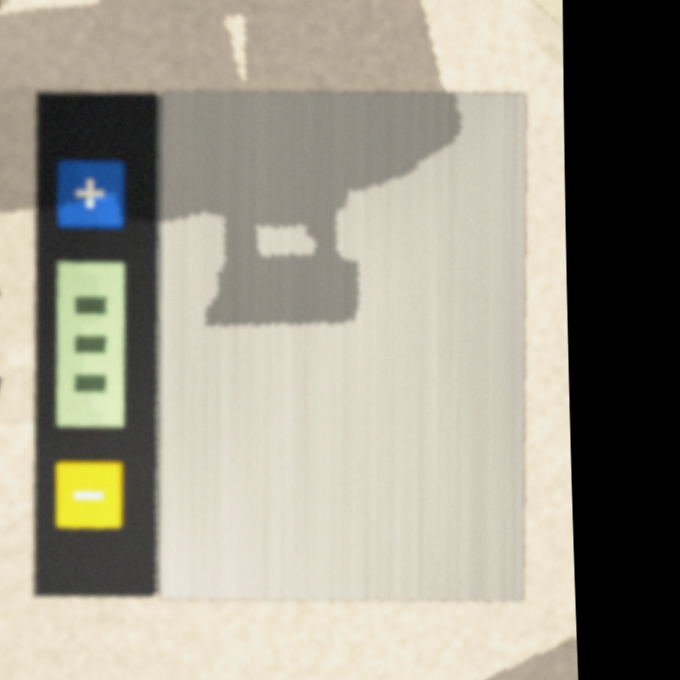

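```bash

python3 -m crank '[{"tx":-36.4,"ty":-82.5,"tz":100,"ax":0,"ay":0,"az":-1.4},{"tx":-36.4,"ty":-82.5,"tz":100,"ax":0,"ay":0,"az":-1.4},{"tx":-36.4,"ty":-82.5,"tz":150,"ax":0,"ay":0,"az":-1.4},{"tx":-36.4,"ty":-82.5,"tz":200,"ax":0,"ay":0,"az":-1.4},{"tx":-36.4,"ty":-82.5,"tz":225,"ax":0,"ay":0,"az":-1.4},{"tx":-36.4,"ty":-82.5,"tz":232,"ax":0,"ay":0,"az":-1.4},{"tx":-36.4,"ty":-82.5,"tz":232,"ax":0,"ay":0,"az":-1.4},{"tx":-36.4,"ty":-82.5,"tz":232,"ax":0,"ay":0,"az":-1.4}]'
python3 - <<'E'
from h import *
plan((358.4,303,63.5,30.8))
E
```

```text
clock: 3.22
tcp_pos: [359.1, 303.1, 68.9]
eef_rot: [[0.859, 0.512, 0.003], [0.512, -0.859, 0.002], [0.003, -0.0, -1.0]]
force: [-0.5, 0.3, -0.6]
opening: 0.4
t 3.23 tcp [359.1 303.1  68.9] yaw 30.8 F [-0.5  0.3 -0.6] op 0.4 q [ 26.  26. 107.   0.  46.  85.]
{"tx": -0.7, "ty": -0.2, "tz": 5.4, "ax": -0.0, "ay": -0.2, "az": 0.0}
```

```bash

python3 -m crank '[{"tx":-0.7,"ty":0,"tz":3,"ax":0,"ay":-0.2,"az":0},{"tx":-0.7,"ty":0,"tz":5,"ax":0,"ay":-0.2,"az":0},{"tx":-0.7,"ty":0,"tz":5.5,"ax":0,"ay":-0.2,"az":0},{"tx":-0.7,"ty":0,"tz":5.5,"ax":0,"ay":-0.2,"az":0}]' | egrep 'clock|pos|force'
python3 -m crank '[{"tx":0,"ty":0,"tz":0.7,"ax":0,"ay":0,"az":0},{"tx":0,"ty":0,"tz":0.7,"ax":0,"ay":0,"az":0}]' | egrep 'clock|pos|force'
```

```text
clock: 3.72
tcp_pos: [358.6, 302.8, 63.4]
force: [-0.2, -1.4, 1.8]
clock: 3.98
tcp_pos: [358.5, 302.8, 62.8]
force: [-0.4, -0.6, 2.6]
```

```bash

python3 -m crank '[{"tx":0,"ty":0,"tz":0.7,"ax":0,"ay":0,"az":0},{"tx":0,"ty":0,"tz":0.7,"ax":0,"ay":0,"az":0},{"tx":0,"ty":0,"tz":0.7,"ax":0,"ay":0,"az":0}]' | egrep 'clock|pos|force'
python3 - <<'E'
from h import *
for i in range(3):
  c=cam("wrist")
  s=r.get_state();print(s["force"].round(1),s["tcp_pos"].round(2))
cv2.imwrite("pics/w2.png",c["frame"])
E
```

```text
clock: 4.35
tcp_pos: [358.5, 302.8, 62.2]
force: [-1.0, -1.4, 5.6]
[-1.2 -0.5  5.6] [358.57 302.82  62.22]
[-0.9 -1.6  5.4] [358.56 302.81  62.2 ]
[-1.8 -0.9  5. ] [358.55 302.81  62.17]
```

```bash

python3 -m crank '[{"tx":0,"ty":0,"tz":0,"ax":0,"ay":0,"az":0},{"tx":0,"ty":0,"tz":0,"ax":0,"ay":0,"az":0},{"tx":0,"ty":0,"tz":-3,"ax":0,"ay":0,"az":0},{"tx":0,"ty":0,"tz":-40,"ax":0,"ay":0,"az":0},{"tx":0,"ty":0,"tz":-100,"ax":0,"ay":0,"az":0},{"tx":0,"ty":0,"tz":-160,"ax":0,"ay":0,"az":0},{"tx":0,"ty":0,"tz":-160,"ax":0,"ay":0,"az":0}]' | egrep 'clock|pos|force'
python3 - <<'E'
from h import *
t=cam("scene");cv2.imwrite("pics/s1.png",cv2.resize(t["frame"][130:230,340:500],None,fx=4,fy=4))
plan((618,-287,200,94.6))
E
```

```text
clock: 5.38
tcp_pos: [359.9, 303.6, 225.9]
force: [0.1, 0.6, -0.9]
t 5.42 tcp [358.9 303.1 223.3] yaw 30.8 F [-0.8 -0.9  0.1] op 0.5 q [26. 13. 99. -0. 68. 85.]
{"tx": -80.1, "ty": 639.5, "tz": 23.2, "ax": 0.1, "ay": -0.1, "az": -63.8}
```

View pics/s1.png

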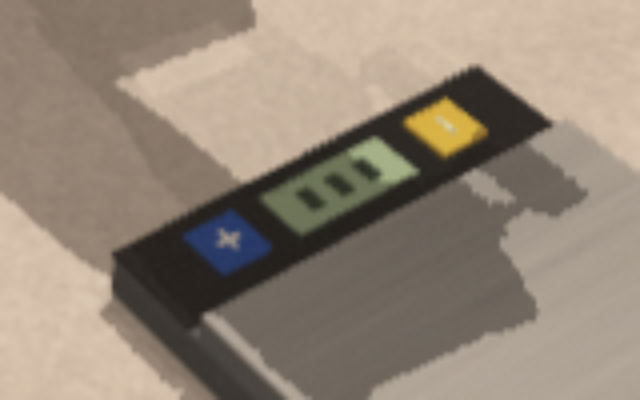

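```bash

python3 -m crank '[{"tx":-80,"ty":640,"tz":23,"ax":0,"ay":0,"az":-64},{"tx":-80,"ty":640,"tz":23,"ax":0,"ay":0,"az":-64},{"tx":-80,"ty":640,"tz":23,"ax":0,"ay":0,"az":-64},{"tx":-80,"ty":640,"tz":23,"ax":0,"ay":0,"az":-64},{"tx":-80,"ty":640,"tz":23,"ax":0,"ay":0,"az":-64},{"tx":-80,"ty":640,"tz":23,"ax":0,"ay":0,"az":-64},{"tx":-80,"ty":640,"tz":23,"ax":0,"ay":0,"az":-64},{"tx":-80,"ty":640,"tz":23,"ax":0,"ay":0,"az":-64},{"tx":-80,"ty":640,"tz":23,"ax":0,"ay":0,"az":-64},{"tx":-80,"ty":640,"tz":23,"ax":0,"ay":0,"az":-64}]' 1 30 | egrep 'clock|pos|force'
python3 - <<'E'
from h import *
plan((618,-287,200,94.6))
E
```

```text
clock: 6.68
tcp_pos: [590.2, -224.0, 200.3]
force: [0.3, 0.3, 1.0]
t 6.67 tcp [ 590.2 -224.   200.3] yaw 94.8 F [0.3 0.3 1. ] op 88.1 q [-31.  34.  71.   0.  75. -36.]
{"tx": -65.1, "ty": 22.4, "tz": 0.1, "ax": 0.0, "ay": -0.2, "az": 0.2}
```

```bash

python3 -m crank '[{"tx":-65,"ty":22,"tz":0,"ax":0,"ay":0,"az":0},{"tx":-65,"ty":22,"tz":0,"ax":0,"ay":0,"az":0},{"tx":-65,"ty":22,"tz":0,"ax":0,"ay":0,"az":0},{"tx":-65,"ty":22,"tz":0,"ax":0,"ay":0,"az":0}]' | egrep 'clock|pos|force'
python3 - <<'E'
from h import *
c=cam("wrist");cv2.imwrite("pics/w3.png",c["frame"])
b=box(c,"a",618,-287,125);print(np.round(b,1))
t=cam("top");print(np.round(box(t,"a",618,-287,125),1))
plan((b[0],b[1],90,b[2]%180),(b[0],b[1],29,b[2]%180))
E
```

```text
clock: 7.18
tcp_pos: [617.4, -285.4, 200.0]
force: [-0.4, -0.3, -0.1]
[ 620.3 -285.5  -85.6  191.    67.5]
[ 613.9 -233.9  -85.7   94.9   72. ]
t 7.28 tcp [ 617.6 -285.6  200.5] yaw 94.9 F [-0.6 -0.5  0.1] op 88.0 q [-35.  41.  60.   0.  80. -40.]
{"tx": -0.5, "ty": 2.7, "tz": 110.5, "ax": 0.0, "ay": -0.2, "az": 0.5}
{"tx": -0.7, "ty": 2.7, "tz": 171.5, "ax": 0.0, "ay": -0.2, "az": 0.5}
```

View pics/w3.png

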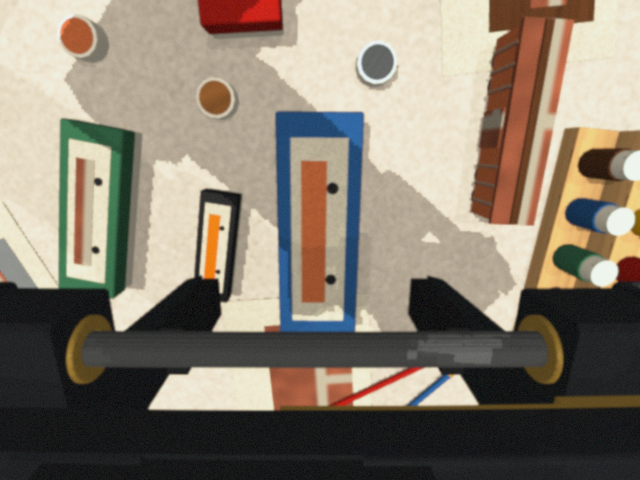

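```bash

python3 -m crank '[{"tx":-2,"ty":2,"tz":50,"ax":0,"ay":-0.2,"az":0.5},{"tx":-2.5,"ty":2,"tz":90,"ax":0,"ay":-0.2,"az":0.5},{"tx":-2.5,"ty":2,"tz":125,"ax":0,"ay":-0.2,"az":0.5},{"tx":-2.5,"ty":2,"tz":150,"ax":0,"ay":-0.2,"az":0.5},{"tx":-2.5,"ty":2,"tz":165,"ax":0,"ay":-0.2,"az":0.5},{"tx":-2.5,"ty":2,"tz":171,"ax":0,"ay":-0.2,"az":0.5},{"tx":-2.5,"ty":2,"tz":171,"ax":0,"ay":-0.2,"az":0.5},{"tx":-2.5,"ty":2,"tz":171,"ax":0,"ay":-0.2,"az":0.5}]' | egrep 'clock|pos|force'
python3 -m crank '[{"tx":0,"ty":0,"tz":0,"ax":0,"ay":0,"az":0},{"tx":0,"ty":0,"tz":0,"ax":0,"ay":0,"az":0},{"tx":0,"ty":0,"tz":0,"ax":0,"ay":0,"az":0},{"tx":0,"ty":0,"tz":0,"ax":0,"ay":0,"az":0},{"tx":0,"ty":0,"tz":0,"ax":0,"ay":0,"az":0},{"tx":0,"ty":0,"tz":0,"ax":0,"ay":0,"az":0}]' -1 35
python3 - <<'E'
from h import *
plan((619,-287,150,94.6))
E
```

```text
clock: 8.28
tcp_pos: [620.2, -287.6, 30.6]
force: [0.7, 0.3, 0.5]
clock: 9.02
tcp_pos: [620.5, -287.7, 31.1]
eef_rot: [[-0.077, 0.997, 0.003], [0.997, 0.077, -0.002], [-0.002, 0.002, -1.0]]
force: [-1.0, 0.9, 5.9]
opening: 69.6
t 9.03 tcp [ 620.5 -287.7   31.1] yaw 94.4 F [-1.   0.9  5.9] op 69.6 q [-35.  51.  67.  -0.  62. -39.]
{"tx": 0.6, "ty": -1.1, "tz": -118.9, "ax": 0.1, "ay": 0.1, "az": -0.2}
```

```bash

python3 -m crank '[{"tx":0,"ty":0,"tz":-10,"ax":0,"ay":0,"az":0},{"tx":0,"ty":0,"tz":-30,"ax":0,"ay":0,"az":0},{"tx":0,"ty":0,"tz":-70,"ax":0,"ay":0,"az":0},{"tx":0,"ty":0,"tz":-120,"ax":0,"ay":0,"az":0},{"tx":0,"ty":0,"tz":-150,"ax":0,"ay":0,"az":0},{"tx":0,"ty":0,"tz":-150,"ax":0,"ay":0,"az":0}]' | egrep 'clock|pos|force|opening'
python3 - <<'E'
from h import *
plan((460,10,190,108),(508,302,190,120.8))
E
```

```text
clock: 9.78
tcp_pos: [620.7, -287.8, 184.2]
force: [0.3, 0.2, -4.9]
opening: 69.8
t 9.78 tcp [ 620.7 -287.8  184.2] yaw 94.4 F [ 0.3  0.2 -4.9] op 69.8 q [-35.  42.  60.  -0.  77. -39.]
{"tx": 309.2, "ty": -137.3, "tz": -8.3, "ax": 0.3, "ay": 0.3, "az": -13.6}
{"tx": 596.7, "ty": -67.0, "tz": -9.4, "ax": 0.3, "ay": 0.4, "az": -26.4}
```

```bash

python3 -m crank '[{"tx":30,"ty":-3,"tz":-5,"ax":0,"ay":0,"az":-2},{"tx":75,"ty":-8,"tz":-9,"ax":0,"ay":0,"az":-4},{"tx":125,"ty":-14,"tz":-9,"ax":0,"ay":0,"az":-6},{"tx":175,"ty":-20,"tz":-9,"ax":0,"ay":0,"az":-8},{"tx":230,"ty":-26,"tz":-9,"ax":0,"ay":0,"az":-10},{"tx":285,"ty":-32,"tz":-9,"ax":0,"ay":0,"az":-13},{"tx":340,"ty":-38,"tz":-9,"ax":0,"ay":0,"az":-16},{"tx":395,"ty":-44,"tz":-9,"ax":0,"ay":0,"az":-19},{"tx":445,"ty":-50,"tz":-9,"ax":0,"ay":0,"az":-22},{"tx":490,"ty":-55,"tz":-9,"ax":0.3,"ay":0.4,"az":-24}]' | egrep 'clock|pos|force|opening'
python3 - <<'E'
from h import *
plan((508,302,190,120.8))
E
```

```text
clock: 11.02
tcp_pos: [526.8, 198.2, 188.8]
force: [0.2, 0.5, -3.7]
opening: 69.8
t 11.03 tcp [526.8 198.2 188.8] yaw 118.5 F [ 0.2  0.5 -3.7] op 69.8 q [  9.  27.  85.   0.  69. -20.]
{"tx": 100.2, "ty": 33.1, "tz": -1.2, "ax": -0.1, "ay": -0.1, "az": -2.3}
```

```bash

python3 -m crank '[{"tx":45,"ty":15,"tz":0,"ax":0,"ay":0,"az":-1},{"tx":80,"ty":26,"tz":0,"ax":0,"ay":0,"az":-2.3},{"tx":100,"ty":33,"tz":0,"ax":0,"ay":0,"az":-2.3},{"tx":100,"ty":33,"tz":0,"ax":0,"ay":0,"az":-2.3},{"tx":100,"ty":33,"tz":0,"ax":0,"ay":0,"az":-2.3}]' | egrep 'clock|pos|force|opening'
python3 - <<'E'
from h import *
c=cam("wrist");cv2.imwrite("pics/w4.png",c["frame"])
plan((508,302,82,120.8))
E
```

```text
clock: 11.65
tcp_pos: [508.3, 300.8, 188.4]
force: [0.4, 0.1, -3.5]
opening: 70.0
t 11.7 tcp [508.4 300.7 188.6] yaw 120.7 F [ 0.5  0.1 -4.3] op 69.4 q [ 19.  30.  80.   0.  71. -12.]
{"tx": 1.2, "ty": 0.7, "tz": 106.6, "ax": -0.2, "ay": -0.1, "az": -0.1}
```

View pics/w4.png

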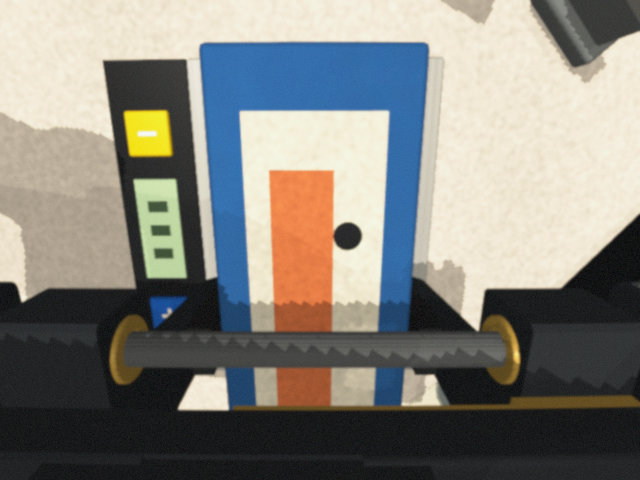

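```bash
cat >> h.py <<'E'
def tool(P):
    s=r.get_state();return ((np.array(P)-s["tcp_pos"])@s["eef_rot"]).round(1)
E
python3 - <<'E'
from h import *
c=cam("wrist")
print(tool(w(c,[(201,44),(428,43)],188.6-31.1+40)))
E
python3 -m crank '[{"tx":1,"ty":1,"tz":30,"ax":0,"ay":0,"az":0},{"tx":1,"ty":1,"tz":65,"ax":0,"ay":0,"az":0},{"tx":1,"ty":1,"tz":90,"ax":0,"ay":0,"az":0},{"tx":1,"ty":1,"tz":102,"ax":0,"ay":0,"az":0},{"tx":1,"ty":1,"tz":106,"ax":0,"ay":0,"az":0},{"tx":1,"ty":1,"tz":106,"ax":0,"ay":0,"az":0},{"tx":1,"ty":1,"tz":106,"ax":0,"ay":0,"az":0}]' | egrep 'clock|pos|force|opening'
```

```text
[[ 98.  -33.5  -8.6]
 [ 98.2  34.2  -8.7]]
clock: 12.62
tcp_pos: [508.8, 302.2, 83.6]
force: [-0.8, 0.5, -3.6]
opening: 70.0
```

```bash

python3 -m crank '[{"tx":0,"ty":0,"tz":3,"ax":0,"ay":0,"az":0},{"tx":0,"ty":0,"tz":5,"ax":0,"ay":0,"az":0},{"tx":0,"ty":0,"tz":5,"ax":0,"ay":0,"az":0}]' | egrep 'pos|force'
python3 -m crank '[{"tx":0,"ty":0,"tz":0.8,"ax":0,"ay":0,"az":0},{"tx":0,"ty":0,"tz":0.8,"ax":0,"ay":0,"az":0}]' | egrep 'pos|force'
python3 -m crank '[{"tx":0,"ty":0,"tz":0.8,"ax":0,"ay":0,"az":0},{"tx":0,"ty":0,"tz":0.8,"ax":0,"ay":0,"az":0}]' | egrep 'clock|pos|force'
```

```text
tcp_pos: [508.7, 302.2, 78.4]
force: [-0.7, -0.0, -3.3]
tcp_pos: [508.7, 302.2, 77.6]
force: [0.9, 0.2, -3.7]
clock: 13.5
tcp_pos: [508.8, 302.2, 77.2]
force: [-2.9, -0.8, 0.7]
```

```bash

python3 -m crank '[{"tx":0,"ty":0,"tz":0.2,"ax":0,"ay":0,"az":0},{"tx":0,"ty":0,"tz":0,"ax":0,"ay":0,"az":0},{"tx":0,"ty":0,"tz":0,"ax":0,"ay":0,"az":0},{"tx":0,"ty":0,"tz":0,"ax":0,"ay":0,"az":0},{"tx":0,"ty":0,"tz":-5,"ax":0,"ay":0,"az":0},{"tx":0,"ty":0,"tz":-30,"ax":0,"ay":0,"az":0},{"tx":0,"ty":0,"tz":-80,"ax":0,"ay":0,"az":0},{"tx":0,"ty":0,"tz":-123,"ax":0,"ay":0,"az":0},{"tx":0,"ty":0,"tz":-123,"ax":0,"ay":0,"az":0}]' 1 35 | egrep 'clock|pos|force|opening'
python3 - <<'E'
from h import *
c=cam("wrist");cv2.imwrite("pics/w5.png",c["frame"])
print(np.round(box(c,"a",508,302,125,86),1))
plan((536,-46,200,97.5))
E
```

```text
clock: 14.62
tcp_pos: [510.1, 302.6, 203.9]
force: [-0.5, -0.1, 0.2]
opening: 88.2
[502.3 313.4 -59.2 169.9  68.1]
t 14.68 tcp [509.3 302.3 201.4] yaw 120.7 F [-0.4 -0.1 -0.1] op 88.2 q [ 19.  29.  79.   0.  72. -11.]
{"tx": -313.1, "ty": -155.0, "tz": 1.0, "ax": 0.1, "ay": -0.0, "az": 23.2}
```

```bash

python3 -m crank '[{"tx":-313,"ty":-155,"tz":1,"ax":0,"ay":0,"az":23.2},{"tx":-313,"ty":-155,"tz":1,"ax":0,"ay":0,"az":23.2},{"tx":-313,"ty":-155,"tz":1,"ax":0,"ay":0,"az":23.2},{"tx":-313,"ty":-155,"tz":1,"ax":0,"ay":0,"az":23.2},{"tx":-313,"ty":-155,"tz":1,"ax":0,"ay":0,"az":23.2},{"tx":-313,"ty":-155,"tz":1,"ax":0,"ay":0,"az":23.2},{"tx":-313,"ty":-155,"tz":1,"ax":0,"ay":0,"az":23.2},{"tx":-313,"ty":-155,"tz":1,"ax":0,"ay":0,"az":23.2},{"tx":-313,"ty":-155,"tz":1,"ax":0,"ay":0,"az":23.2}]' | egrep 'clock|pos|force|opening'
python3 - <<'E'
from h import *
t=cam("top")
for k,p in dict(b=(536,-46),c=(422,-287),d=(430,-21),e=(527,-312)).items(): print(k,np.round(box(t,k,*p,120),1))
c=cam("wrist");b=box(c,"b",536,-46,115);print(np.round(b,1))
plan((b[0],b[1],31,b[2]%180))
E
```

```text
clock: 15.8
tcp_pos: [535.8, -44.8, 199.7]
force: [-1.0, 0.1, -0.1]
opening: 88.1
b [ 563.2 -120.2  -90.     3.5    3.5]
c [ 422.  -286.8   83.4  152.4   51.5]Traceback (most recent call last):
  File "<stdin>", line 3, in <module>
  File "h.py", line 31, in box
    q=max(cs,key=lambda q:(lambda a:a[1][0]*a[1][1])(cv2.minAreaRect(q)))
ValueError: max() iterable argument is empty
```

```bash
python3 - <<'E'
from h import *
c=cam("wrist");b=box(c,"b",536,-46,115);print(np.round(b,1))
plan((b[0],b[1],31,b[2]%180))
E
```

```text
[536.9 -44.6 -82.5 173.4  59.6]
t 15.9 tcp [535.9 -45.  199.9] yaw 97.6 F [-0.6 -0.2 -0.1] op 88.2 q [-17.  23.  89.   0.  68. -25.]
{"tx": 0.1, "ty": 0.9, "tz": 168.9, "ax": 0.0, "ay": -0.1, "az": 0.1}
```

```bash

python3 -m crank '[{"tx":-0.5,"ty":1,"tz":50,"ax":0,"ay":0,"az":0},{"tx":-0.5,"ty":1,"tz":90,"ax":0,"ay":0,"az":0},{"tx":-0.5,"ty":1,"tz":125,"ax":0,"ay":0,"az":0},{"tx":-0.5,"ty":1,"tz":150,"ax":0,"ay":0,"az":0},{"tx":-0.5,"ty":1,"tz":164,"ax":0,"ay":0,"az":0},{"tx":-0.5,"ty":1,"tz":169,"ax":0,"ay":0,"az":0},{"tx":-0.5,"ty":1,"tz":169,"ax":0,"ay":0,"az":0},{"tx":-0.5,"ty":1,"tz":169,"ax":0,"ay":0,"az":0}]' | egrep 'clock|pos|force'
python3 -m crank '[{"tx":0,"ty":0,"tz":0,"ax":0,"ay":0,"az":0},{"tx":0,"ty":0,"tz":0,"ax":0,"ay":0,"az":0},{"tx":0,"ty":0,"tz":0,"ax":0,"ay":0,"az":0},{"tx":0,"ty":0,"tz":0,"ax":0,"ay":0,"az":0},{"tx":0,"ty":0,"tz":0,"ax":0,"ay":0,"az":0},{"tx":0,"ty":0,"tz":0,"ax":0,"ay":0,"az":0}]' -1 35 | egrep 'clock|pos|force|opening'
python3 -m crank '[{"tx":0,"ty":0,"tz":-10,"ax":0,"ay":0,"az":0},{"tx":0,"ty":0,"tz":-30,"ax":0,"ay":0,"az":0},{"tx":0,"ty":0,"tz":-70,"ax":0,"ay":0,"az":0},{"tx":0,"ty":0,"tz":-120,"ax":0,"ay":0,"az":0},{"tx":0,"ty":0,"tz":-170,"ax":0,"ay":0,"az":0},{"tx":0,"ty":0,"tz":-190,"ax":0,"ay":0,"az":0},{"tx":0,"ty":0,"tz":-190,"ax":0,"ay":0,"az":0}]' | egrep 'clock|pos|force|opening'
python3 - <<'E'
from h import *
c=cam("wrist")
plan((509.2,301.5,215,120.7))
E
```

```text
clock: 16.9
tcp_pos: [537.4, -45.3, 31.7]
force: [0.2, 0.3, 0.2]
clock: 17.65
tcp_pos: [537.5, -45.3, 31.9]
force: [-0.9, -0.2, 3.1]
opening: 60.7
clock: 18.52
tcp_pos: [537.3, -45.4, 223.0]
force: [0.1, -0.4, -4.5]
opening: 60.8
t 18.57 tcp [536.8 -45.3 221.4] yaw 97.6 F [ 1.2  0.1 -5.1] op 60.6 q [-17.  22.  87.   0.  71. -25.]
{"tx": 347.4, "ty": 18.6, "tz": 6.7, "ax": 0.1, "ay": -0.0, "az": -23.1}
```

```bash

python3 -m crank '[{"tx":30,"ty":2,"tz":0,"ax":0,"ay":0,"az":-2},{"tx":80,"ty":4,"tz":0,"ax":0,"ay":0,"az":-5},{"tx":135,"ty":7,"tz":0,"ax":0,"ay":0,"az":-9},{"tx":190,"ty":10,"tz":0,"ax":0,"ay":0,"az":-13},{"tx":245,"ty":13,"tz":0,"ax":0,"ay":0,"az":-17},{"tx":295,"ty":16,"tz":3,"ax":0,"ay":0,"az":-20},{"tx":330,"ty":18,"tz":6,"ax":0,"ay":0,"az":-23},{"tx":347,"ty":18.6,"tz":6,"ax":0,"ay":0,"az":-23},{"tx":347,"ty":18.6,"tz":6,"ax":0,"ay":0,"az":-23},{"tx":347,"ty":18.6,"tz":6,"ax":0,"ay":0,"az":-23}]' | egrep 'clock|pos|force|opening'
python3 - <<'E'
from h import *
c=cam("wrist");cv2.imwrite("pics/w6.png",c["frame"])
s=r.get_state()
b=box(c,"b",509,301.5,115,s["tcp_pos"][2]-31.9+38);d=np.radians(b[2]%180);u=np.array([np.cos(d),np.sin(d),0])
print(np.round(b,1),"end",tool(np.array([b[0],b[1],0])+u*b[3]/2))
plan((509.2,301.5,120,120.7))
E
```

```text
clock: 19.82
tcp_pos: [509.5, 299.9, 215.5]
force: [0.3, -0.7, -4.2]
opening: 60.7
[487.1 338.  -59.5  86.7  60.6] end [ 87.7  -0.3 215.6]
t 19.88 tcp [509.6 299.9 215.7] yaw 120.5 F [-0.4  0.5 -4.3] op 61.0 q [ 19.  28.  78.  -0.  74. -11.]
{"tx": 1.7, "ty": 0.3, "tz": 95.7, "ax": 0.1, "ay": 0.0, "az": -0.2}
```

```bash

python3 -m crank '[{"tx":1,"ty":0.3,"tz":30,"ax":0,"ay":0,"az":-0.2},{"tx":1,"ty":0.3,"tz":62,"ax":0,"ay":0,"az":-0.2},{"tx":1,"ty":0.3,"tz":83,"ax":0,"ay":0,"az":-0.2},{"tx":1,"ty":0.3,"tz":92,"ax":0,"ay":0,"az":-0.2},{"tx":1,"ty":0.3,"tz":95,"ax":0,"ay":0,"az":-0.2},{"tx":1,"ty":0.3,"tz":96,"ax":0,"ay":0,"az":-0.2},{"tx":1,"ty":0.3,"tz":96,"ax":0,"ay":0,"az":-0.2}]' | egrep 'clock|pos|force|opening'
python3 -m crank '[{"tx":0,"ty":0,"tz":1,"ax":0,"ay":0,"az":0},{"tx":0,"ty":0,"tz":1,"ax":0,"ay":0,"az":0}]' | egrep 'pos|force'
python3 -m crank '[{"tx":0,"ty":0,"tz":0.8,"ax":0,"ay":0,"az":0},{"tx":0,"ty":0,"tz":0.8,"ax":0,"ay":0,"az":0}]' | egrep 'clock|pos|force'
```

```text
clock: 20.75
tcp_pos: [509.8, 301.0, 120.3]
force: [-0.2, -0.5, -4.8]
opening: 60.7
tcp_pos: [509.8, 301.0, 119.5]
force: [-0.6, 0.4, -3.5]
clock: 21.25
tcp_pos: [509.8, 301.0, 118.6]
force: [-0.4, -0.3, -3.2]
```

```bash

python3 -m crank '[{"tx":0,"ty":0,"tz":0.8,"ax":0,"ay":0,"az":0},{"tx":0,"ty":0,"tz":0.8,"ax":0,"ay":0,"az":0}]' | egrep 'pos|force'
python3 -m crank '[{"tx":0,"ty":0,"tz":0.6,"ax":0,"ay":0,"az":0},{"tx":0,"ty":0,"tz":0.6,"ax":0,"ay":0,"az":0}]' | egrep 'clock|pos|force'
```

```text
tcp_pos: [509.8, 301.0, 117.9]
force: [0.7, 0.0, -3.5]
clock: 21.75
tcp_pos: [509.8, 301.1, 117.9]
force: [-2.9, -2.0, 4.5]
```

```bash

python3 -m crank '[{"tx":0,"ty":0,"tz":0,"ax":0,"ay":0,"az":0},{"tx":0,"ty":0,"tz":0,"ax":0,"ay":0,"az":0},{"tx":0,"ty":0,"tz":0,"ax":0,"ay":0,"az":0},{"tx":0,"ty":0,"tz":0,"ax":0,"ay":0,"az":0},{"tx":0,"ty":0,"tz":-5,"ax":0,"ay":0,"az":0},{"tx":0,"ty":0,"tz":-30,"ax":0,"ay":0,"az":0},{"tx":0,"ty":0,"tz":-80,"ax":0,"ay":0,"az":0},{"tx":0,"ty":0,"tz":-102,"ax":0,"ay":0,"az":0},{"tx":0,"ty":0,"tz":-102,"ax":0,"ay":0,"az":0}]' 1 35 | egrep 'clock|pos|force|opening'
python3 - <<'E'
from h import *
c=cam("wrist");cv2.imwrite("pics/w7.png",c["frame"])
print(np.round(box(c,"b",509,302,125,124),1))
plan((422,-287,200,83.4))
E
```

```text
clock: 22.88
tcp_pos: [510.0, 301.1, 221.5]
force: [0.3, 0.2, -1.5]
opening: 88.1
[502.9 313.1 -59.5 147.7  59.7]
t 22.93 tcp [509.5 300.9 219.8] yaw 120.7 F [-0.7 -0.1 -0.5] op 88.1 q [ 19.  28.  78.  -0.  74. -11.]
{"tx": -460.8, "ty": -375.5, "tz": 18.9, "ax": 0.2, "ay": -0.0, "az": 37.3}
```

View pics/w7.png

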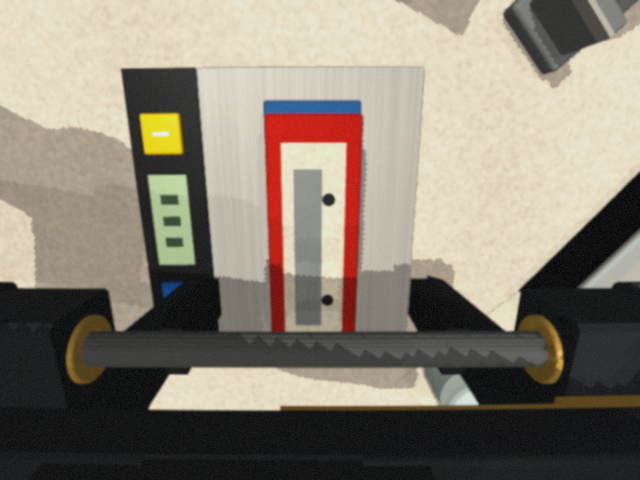

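```bash

python3 -m crank '[{"tx":-461,"ty":-375,"tz":19,"ax":0,"ay":0,"az":37.3},{"tx":-461,"ty":-375,"tz":19,"ax":0,"ay":0,"az":37.3},{"tx":-461,"ty":-375,"tz":19,"ax":0,"ay":0,"az":37.3},{"tx":-461,"ty":-375,"tz":19,"ax":0,"ay":0,"az":37.3},{"tx":-461,"ty":-375,"tz":19,"ax":0,"ay":0,"az":37.3},{"tx":-461,"ty":-375,"tz":19,"ax":0,"ay":0,"az":37.3},{"tx":-461,"ty":-375,"tz":19,"ax":0,"ay":0,"az":37.3},{"tx":-461,"ty":-375,"tz":19,"ax":0,"ay":0,"az":37.3},{"tx":-461,"ty":-375,"tz":19,"ax":0,"ay":0,"az":37.3},{"tx":-461,"ty":-375,"tz":19,"ax":0,"ay":0,"az":37.3}]' | egrep 'clock|pos|force|opening'
python3 - <<'E'
from h import *
plan((422,-287,200,83.4))
E
```

```text
clock: 24.18
tcp_pos: [421.3, -289.2, 198.2]
force: [-0.0, 0.6, 0.3]
opening: 88.3
t 24.18 tcp [ 421.3 -289.2  198.2] yaw 83.3 F [-0.   0.6  0.3] op 88.3 q [-48.  20.  94.   0.  67. -41.]
{"tx": 2.3, "ty": 0.5, "tz": -1.8, "ax": 0.1, "ay": -0.2, "az": -0.1}
```

```bash

python3 -m crank '[{"tx":2,"ty":0.5,"tz":-2,"ax":0,"ay":0,"az":0},{"tx":2,"ty":0.5,"tz":-2,"ax":0,"ay":0,"az":0}]' 0.7| egrep 'clock|pos|force|opening'
python3 - <<'E'
from h import *
c=cam("wrist");b=box(c,"c",422,-287,100);print(np.round(b,1))
plan((b[0],b[1],30,b[2]%180))
E
```

```text
clock: 24.42
tcp_pos: [421.9, -286.2, 199.3]
force: [-0.4, 0.2, 0.4]
opening: 75.1
[ 421.6 -287.9   83.4  149.    49.6]
t 24.48 tcp [ 422.1 -286.   199.7] yaw 83.3 F [ 0.1  0.1 -0. ] op 75.0 q [-47.  20.  94.   0.  67. -41.]
{"tx": -2.6, "ty": -0.3, "tz": 169.6, "ax": 0.0, "ay": -0.2, "az": -0.1}
```

```bash

python3 -m crank '[{"tx":-2,"ty":0,"tz":50,"ax":0,"ay":0,"az":0},{"tx":-2,"ty":0,"tz":90,"ax":0,"ay":0,"az":0},{"tx":-2,"ty":0,"tz":125,"ax":0,"ay":0,"az":0},{"tx":-2,"ty":0,"tz":150,"ax":0,"ay":0,"az":0},{"tx":-2,"ty":0,"tz":164,"ax":0,"ay":0,"az":0},{"tx":-2,"ty":0,"tz":169,"ax":0,"ay":0,"az":0},{"tx":-2,"ty":0,"tz":169,"ax":0,"ay":0,"az":0},{"tx":-2,"ty":0,"tz":169,"ax":0,"ay":0,"az":0}]' | egrep 'clock|pos|force'
python3 -m crank '[{"tx":0,"ty":0,"tz":0,"ax":0,"ay":0,"az":0},{"tx":0,"ty":0,"tz":0,"ax":0,"ay":0,"az":0},{"tx":0,"ty":0,"tz":0,"ax":0,"ay":0,"az":0},{"tx":0,"ty":0,"tz":0,"ax":0,"ay":0,"az":0},{"tx":0,"ty":0,"tz":0,"ax":0,"ay":0,"az":0},{"tx":0,"ty":0,"tz":0,"ax":0,"ay":0,"az":0}]' -1 35 | egrep 'clock|pos|force|opening'
python3 -m crank '[{"tx":0,"ty":0,"tz":-10,"ax":0,"ay":0,"az":0},{"tx":0,"ty":0,"tz":-30,"ax":0,"ay":0,"az":0},{"tx":0,"ty":0,"tz":-70,"ax":0,"ay":0,"az":0},{"tx":0,"ty":0,"tz":-120,"ax":0,"ay":0,"az":0},{"tx":0,"ty":0,"tz":-170,"ax":0,"ay":0,"az":0},{"tx":0,"ty":0,"tz":-215,"ax":0,"ay":0,"az":0},{"tx":0,"ty":0,"tz":-215,"ax":0,"ay":0,"az":0},{"tx":0,"ty":0,"tz":-215,"ax":0,"ay":0,"az":0}]' | egrep 'clock|pos|force|opening'
python3 - <<'E'
from h import *
c=cam("wrist")
plan((509.2,301.5,245,120.7))
E
```

```text
clock: 25.48
tcp_pos: [422.3, -287.6, 31.4]
force: [-0.2, -0.2, -0.0]
clock: 26.22
tcp_pos: [422.4, -287.7, 31.6]
force: [-0.6, 1.1, 5.1]
opening: 51.7
clock: 27.22
tcp_pos: [421.5, -287.8, 245.4]
force: [0.3, 0.6, -2.0]
opening: 51.7
t 27.27 tcp [ 421.5 -287.7  245. ] yaw 83.3 F [-0.2  0.2 -1.9] op 51.6 q [-48.  17.  90.   0.  73. -41.]
{"tx": 595.4, "ty": 18.7, "tz": 2.9, "ax": 0.0, "ay": -0.3, "az": -37.4}
```

```bash

python3 -m crank '[{"tx":30,"ty":1,"tz":0,"ax":0,"ay":0,"az":-2},{"tx":85,"ty":3,"tz":0,"ax":0,"ay":0,"az":-5},{"tx":145,"ty":5,"tz":0,"ax":0,"ay":0,"az":-9},{"tx":205,"ty":7,"tz":0,"ax":0,"ay":0,"az":-13},{"tx":265,"ty":9,"tz":0,"ax":0,"ay":0,"az":-17},{"tx":325,"ty":11,"tz":0,"ax":0,"ay":0,"az":-21},{"tx":385,"ty":13,"tz":0,"ax":0,"ay":0,"az":-25},{"tx":445,"ty":15,"tz":0,"ax":0,"ay":0,"az":-29},{"tx":500,"ty":17,"tz":0,"ax":0,"ay":0,"az":-33},{"tx":545,"ty":18,"tz":2,"ax":0,"ay":-0.3,"az":-36}]' | egrep 'clock|pos|force|opening'
python3 - <<'E'
from h import *
plan((509.2,301.5,245,120.7))
E
```

```text
clock: 28.52
tcp_pos: [502.2, 253.5, 244.0]
force: [0.2, -0.5, -2.5]
opening: 51.6
t 28.52 tcp [502.2 253.5 244. ] yaw 119.5 F [ 0.2 -0.5 -2.5] op 51.6 q [ 15.  24.  81.  -0.  76. -15.]
{"tx": 38.3, "ty": 29.7, "tz": -1.1, "ax": -0.1, "ay": -0.0, "az": -1.2}
```

```bash

python3 -m crank '[{"tx":25,"ty":20,"tz":0,"ax":0,"ay":0,"az":-1.2},{"tx":38,"ty":29.7,"tz":0,"ax":0,"ay":0,"az":-1.2},{"tx":38,"ty":29.7,"tz":0,"ax":0,"ay":0,"az":-1.2},{"tx":38,"ty":29.7,"tz":0,"ax":0,"ay":0,"az":-1.2}]' | egrep 'clock|pos|force|opening'
python3 - <<'E'
from h import *
c=cam("wrist");cv2.imwrite("pics/w8.png",c["frame"])
s=r.get_state()
b=box(c,"c",509,301.5,100,s["tcp_pos"][2]-31.6+36);d=np.radians(b[2]%180);u=np.array([np.cos(d),np.sin(d),0])
print(np.round(b,1),"end",tool(np.array([b[0],b[1],0])+u*b[3]/2))
plan((509.2,301.5,157,120.7))
E
```

```text
clock: 29.02
tcp_pos: [509.4, 300.0, 243.7]
force: [0.3, 0.4, -2.8]
opening: 51.8
[490.5 332.2 -59.4  74.7  52.2] end [ 74.7   0.6 243.9]
t 29.07 tcp [509.5 300.  243.9] yaw 120.6 F [-0.3 -0.3 -2.3] op 51.8 q [ 19.  27.  75.  -0.  78. -11.]
{"tx": 1.4, "ty": 0.7, "tz": 86.9, "ax": -0.1, "ay": 0.0, "az": -0.1}
```

```bash

python3 -m crank '[{"tx":1.7,"ty":0.8,"tz":30,"ax":0,"ay":0,"az":0},{"tx":1.7,"ty":0.8,"tz":58,"ax":0,"ay":0,"az":0},{"tx":1.7,"ty":0.8,"tz":76,"ax":0,"ay":0,"az":0},{"tx":1.7,"ty":0.8,"tz":84,"ax":0,"ay":0,"az":0},{"tx":1.7,"ty":0.8,"tz":87,"ax":0,"ay":0,"az":0},{"tx":1.7,"ty":0.8,"tz":87,"ax":0,"ay":0,"az":0},{"tx":1.7,"ty":0.8,"tz":87,"ax":0,"ay":0,"az":0}]' | egrep 'clock|pos|force|opening'
python3 -m crank '[{"tx":0,"ty":0,"tz":1,"ax":0,"ay":0,"az":0},{"tx":0,"ty":0,"tz":1,"ax":0,"ay":0,"az":0}]' | egrep 'pos|force'
python3 -m crank '[{"tx":0,"ty":0,"tz":0.5,"ax":0,"ay":0,"az":0},{"tx":0,"ty":0,"tz":0.5,"ax":0,"ay":0,"az":0}]' | egrep 'clock|pos|force'
```

```text
clock: 29.95
tcp_pos: [509.4, 301.8, 157.6]
force: [0.4, -0.7, -1.5]
opening: 51.9
tcp_pos: [509.4, 301.9, 156.7]
force: [-0.4, -0.6, -2.2]
clock: 30.45
tcp_pos: [509.3, 301.9, 156.2]
force: [0.4, -0.1, -2.5]
```

```bash

python3 -m crank '[{"tx":0,"ty":0,"tz":0.6,"ax":0,"ay":0,"az":0},{"tx":0,"ty":0,"tz":0.6,"ax":0,"ay":0,"az":0}]' | egrep 'pos|force'
python3 -m crank '[{"tx":0,"ty":0,"tz":0.4,"ax":0,"ay":0,"az":0},{"tx":0,"ty":0,"tz":0.4,"ax":0,"ay":0,"az":0}]' | egrep 'clock|pos|force'
```

```text
tcp_pos: [509.4, 301.9, 155.7]
force: [-0.3, -0.2, 0.3]
clock: 30.95
tcp_pos: [509.5, 301.9, 155.7]
force: [-1.7, -1.8, 4.0]
```

```bash

python3 -m crank '[{"tx":0,"ty":0,"tz":0,"ax":0,"ay":0,"az":0},{"tx":0,"ty":0,"tz":0,"ax":0,"ay":0,"az":0},{"tx":0,"ty":0,"tz":0,"ax":0,"ay":0,"az":0},{"tx":0,"ty":0,"tz":0,"ax":0,"ay":0,"az":0},{"tx":0,"ty":0,"tz":-5,"ax":0,"ay":0,"az":0},{"tx":0,"ty":0,"tz":-30,"ax":0,"ay":0,"az":0},{"tx":0,"ty":0,"tz":-80,"ax":0,"ay":0,"az":0},{"tx":0,"ty":0,"tz":-80,"ax":0,"ay":0,"az":0}]' 0.7 35 | egrep 'clock|pos|force|opening'
python3 - <<'E'
from h import *
c=cam("wrist");cv2.imwrite("pics/w9.png",c["frame"])
print(np.round(box(c,"c",509,302,100,160),1))
plan((430,-21,235,97.5),(430,-21,200,97.5))
E
```

```text
clock: 31.95
tcp_pos: [510.6, 302.4, 239.7]
force: [-0.9, -0.1, -0.7]
opening: 75.0
[503.4 312.4 -59.4 123.9  50.5]
t 32.0 tcp [509.8 302.1 237.1] yaw 120.6 F [ 0.2  0.5 -0.6] op 74.8 q [ 19.  28.  76.  -0.  76. -11.]
{"tx": -237.4, "ty": -233.2, "tz": 1.8, "ax": 0.1, "ay": 0.0, "az": 23.1}
{"tx": -237.4, "ty": -233.3, "tz": 36.8, "ax": 0.1, "ay": 0.0, "az": 23.1}
```

```bash

python3 -m crank '[{"tx":-237,"ty":-233,"tz":2,"ax":0,"ay":0,"az":23},{"tx":-237,"ty":-233,"tz":2,"ax":0,"ay":0,"az":23},{"tx":-237,"ty":-233,"tz":2,"ax":0,"ay":0,"az":23},{"tx":-237,"ty":-233,"tz":37,"ax":0,"ay":0,"az":23},{"tx":-237,"ty":-233,"tz":37,"ax":0,"ay":0,"az":23},{"tx":-237,"ty":-233,"tz":37,"ax":0,"ay":0,"az":23},{"tx":-237,"ty":-233,"tz":37,"ax":0,"ay":0,"az":23},{"tx":-237,"ty":-233,"tz":37,"ax":0,"ay":0,"az":23}]' | egrep 'clock|pos|force|opening'
python3 - <<'E'
from h import *
c=cam("wrist");b=box(c,"d",430,-21,90);print(np.round(b,1))
plan((b[0],b[1],30,b[2]%180))
E
```

```text
clock: 33.0
tcp_pos: [430.1, -19.8, 199.6]
force: [0.2, 0.5, -0.6]
opening: 74.8
[429.5 -19.2 -83.2 126.3  42.6]
t 33.05 tcp [430.2 -19.6 199.7] yaw 97.7 F [-1.1 -0.3  0.5] op 75.0 q [-18.  10. 106.   0.  64. -26.]
{"tx": 0.4, "ty": -1.1, "tz": 169.7, "ax": 0.1, "ay": -0.0, "az": 0.9}
```

```bash

python3 -m crank '[{"tx":-0.5,"ty":-0.5,"tz":50,"ax":0,"ay":0,"az":0.5},{"tx":-0.5,"ty":-0.5,"tz":90,"ax":0,"ay":0,"az":0.5},{"tx":-0.5,"ty":-0.5,"tz":125,"ax":0,"ay":0,"az":0.5},{"tx":-0.5,"ty":-0.5,"tz":150,"ax":0,"ay":0,"az":0.5},{"tx":-0.5,"ty":-0.5,"tz":164,"ax":0,"ay":0,"az":0.5},{"tx":-0.5,"ty":-0.5,"tz":169,"ax":0,"ay":0,"az":0.5},{"tx":-0.5,"ty":-0.5,"tz":169,"ax":0,"ay":0,"az":0.5},{"tx":-0.5,"ty":-0.5,"tz":169,"ax":0,"ay":0,"az":0.5}]' | egrep 'clock|pos|force'
python3 -m crank '[{"tx":0,"ty":0,"tz":0,"ax":0,"ay":0,"az":0},{"tx":0,"ty":0,"tz":0,"ax":0,"ay":0,"az":0},{"tx":0,"ty":0,"tz":0,"ax":0,"ay":0,"az":0},{"tx":0,"ty":0,"tz":0,"ax":0,"ay":0,"az":0},{"tx":0,"ty":0,"tz":0,"ax":0,"ay":0,"az":0},{"tx":0,"ty":0,"tz":0,"ax":0,"ay":0,"az":0}]' -1 35 | egrep 'clock|pos|force|opening'
python3 -m crank '[{"tx":0,"ty":0,"tz":-10,"ax":0,"ay":0,"az":0},{"tx":0,"ty":0,"tz":-30,"ax":0,"ay":0,"az":0},{"tx":0,"ty":0,"tz":-70,"ax":0,"ay":0,"az":0},{"tx":0,"ty":0,"tz":-120,"ax":0,"ay":0,"az":0},{"tx":0,"ty":0,"tz":-170,"ax":0,"ay":0,"az":0},{"tx":0,"ty":0,"tz":-220,"ax":0,"ay":0,"az":0},{"tx":0,"ty":0,"tz":-250,"ax":0,"ay":0,"az":0},{"tx":0,"ty":0,"tz":-250,"ax":0,"ay":0,"az":0}]' | egrep 'clock|pos|force|opening'
python3 - <<'E'
from h import *
c=cam("wrist")
plan((509.6,301.5,270,120.7))
E
```

```text
clock: 34.05
tcp_pos: [430.6, -20.1, 31.4]
force: [0.2, -0.1, 1.0]
clock: 34.8
tcp_pos: [430.6, -20.1, 31.5]
force: [-0.9, -0.5, 3.5]
opening: 42.8
clock: 35.8
tcp_pos: [430.0, -20.2, 283.0]
force: [1.1, -0.9, -2.2]
opening: 42.9
t 35.85 tcp [429.4 -20.  281.2] yaw 97.2 F [-0.7  0.5 -3. ] op 42.9 q [-18.   5.  99.   0.  76. -26.]
{"tx": 309.0, "ty": 119.8, "tz": 11.5, "ax": 0.2, "ay": 0.1, "az": -23.5}
```

```bash

python3 -m crank '[{"tx":30,"ty":12,"tz":0,"ax":0,"ay":0,"az":-2},{"tx":80,"ty":31,"tz":0,"ax":0,"ay":0,"az":-6},{"tx":135,"ty":52,"tz":0,"ax":0,"ay":0,"az":-11},{"tx":190,"ty":74,"tz":3,"ax":0,"ay":0,"az":-15},{"tx":240,"ty":93,"tz":6,"ax":0,"ay":0,"az":-19},{"tx":280,"ty":109,"tz":9,"ax":0,"ay":0,"az":-22},{"tx":302,"ty":117,"tz":11,"ax":0,"ay":0,"az":-23.5},{"tx":309,"ty":120,"tz":11,"ax":0.2,"ay":0.1,"az":-23.5},{"tx":309,"ty":120,"tz":11,"ax":0.2,"ay":0.1,"az":-23.5},{"tx":309,"ty":120,"tz":11,"ax":0.2,"ay":0.1,"az":-23.5}]' | egrep 'clock|pos|force|opening'
python3 - <<'E'
from h import *
c=cam("wrist");cv2.imwrite("pics/w10.png",c["frame"])
s=r.get_state()
b=box(c,"d",509,301.5,90,s["tcp_pos"][2]-31.5+32);d=np.radians(b[2]%180);u=np.array([np.cos(d),np.sin(d),0])
print(np.round(b,1),"end",tool(np.array([b[0],b[1],0])+u*b[3]/2))
plan((509.6,301.5,193,120.7))
E
```

```text
clock: 37.1
tcp_pos: [509.8, 300.6, 270.4]
force: [0.1, 0.3, -1.6]
opening: 42.7
[494.  327.5 -59.4  67.3  42.6] end [ 6.480e+01 -1.000e-01  2.706e+02]
t 37.15 tcp [509.9 300.6 270.6] yaw 120.6 F [-0.1  0.2 -1.6] op 42.8 q [ 19.  26.  73.   0.  81. -11.]
{"tx": 0.9, "ty": 0.2, "tz": 77.6, "ax": 0.0, "ay": -0.0, "az": -0.1}
```

View pics/w10.png

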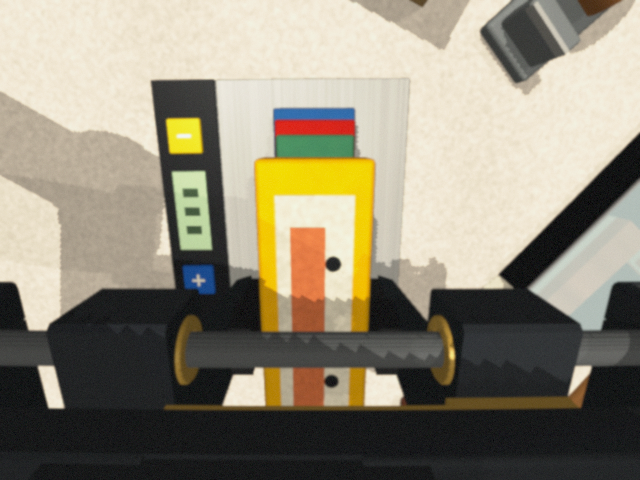

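```bash

python3 -m crank '[{"tx":0.3,"ty":0.2,"tz":30,"ax":0,"ay":0,"az":0},{"tx":0.3,"ty":0.2,"tz":55,"ax":0,"ay":0,"az":0},{"tx":0.3,"ty":0.2,"tz":70,"ax":0,"ay":0,"az":0},{"tx":0.3,"ty":0.2,"tz":76,"ax":0,"ay":0,"az":0},{"tx":0.3,"ty":0.2,"tz":78,"ax":0,"ay":0,"az":0},{"tx":0.3,"ty":0.2,"tz":78,"ax":0,"ay":0,"az":0},{"tx":0.3,"ty":0.2,"tz":78,"ax":0,"ay":0,"az":0}]' | egrep 'clock|pos|force|opening'
python3 -m crank '[{"tx":0,"ty":0,"tz":0.8,"ax":0,"ay":0,"az":0},{"tx":0,"ty":0,"tz":0.8,"ax":0,"ay":0,"az":0}]' | egrep 'pos|force'
python3 -m crank '[{"tx":0,"ty":0,"tz":0.5,"ax":0,"ay":0,"az":0},{"tx":0,"ty":0,"tz":0.5,"ax":0,"ay":0,"az":0}]' | egrep 'clock|pos|force'
```

```text
clock: 38.02
tcp_pos: [510.1, 301.1, 193.2]
force: [-0.3, 1.2, -1.8]
opening: 42.7
tcp_pos: [510.1, 301.1, 192.5]
force: [0.5, -0.2, -2.8]
clock: 38.52
tcp_pos: [510.1, 301.1, 191.9]
force: [0.4, 0.0, -2.2]
```

```bash

python3 -m crank '[{"tx":0,"ty":0,"tz":0.5,"ax":0,"ay":0,"az":0},{"tx":0,"ty":0,"tz":0.5,"ax":0,"ay":0,"az":0}]' | egrep 'pos|force'
python3 -m crank '[{"tx":0,"ty":0,"tz":0.3,"ax":0,"ay":0,"az":0},{"tx":0,"ty":0,"tz":0.3,"ax":0,"ay":0,"az":0}]' | egrep 'clock|pos|force'
```

```text
tcp_pos: [510.2, 301.2, 191.5]
force: [-0.0, 0.5, -1.0]
clock: 39.02
tcp_pos: [510.2, 301.2, 191.5]
force: [-2.1, 0.0, 1.3]
```

```bash

python3 -m crank '[{"tx":0,"ty":0,"tz":0,"ax":0,"ay":0,"az":0},{"tx":0,"ty":0,"tz":0,"ax":0,"ay":0,"az":0},{"tx":0,"ty":0,"tz":0,"ax":0,"ay":0,"az":0},{"tx":0,"ty":0,"tz":0,"ax":0,"ay":0,"az":0},{"tx":0,"ty":0,"tz":-5,"ax":0,"ay":0,"az":0},{"tx":0,"ty":0,"tz":-30,"ax":0,"ay":0,"az":0},{"tx":0,"ty":0,"tz":-80,"ax":0,"ay":0,"az":0},{"tx":0,"ty":0,"tz":-80,"ax":0,"ay":0,"az":0}]' 0.4 35 | egrep 'clock|pos|force|opening'
python3 - <<'E'
from h import *
c=cam("wrist");cv2.imwrite("pics/w11.png",c["frame"])
print(np.round(box(c,"d",509,302,90,192),1))
t=cam("top");print(np.round(box(t,"e",527,-312,70),1))
plan((527,-312,260,85.7),(527,-312,180,85.7))
E
```

```text
clock: 40.02
tcp_pos: [511.0, 301.5, 275.6]
force: [-0.5, 0.2, -0.7]
opening: 61.9
[507.  306.6 -59.5 117.3  43.7]
[ 527.2 -311.7   85.9  105.3   35.4]
t 40.12 tcp [509.9 301.1 271.4] yaw 120.6 F [ 0.3 -0.5 -0.4] op 61.8 q [ 19.  26.  73.   0.  81. -11.]
{"tx": -536.3, "ty": -297.6, "tz": 10.9, "ax": 0.1, "ay": -0.0, "az": 34.9}
{"tx": -536.3, "ty": -297.7, "tz": 90.9, "ax": 0.1, "ay": -0.0, "az": 34.9}
```

```bash

python3 -m crank '[{"tx":-536,"ty":-298,"tz":11,"ax":0,"ay":0,"az":35},{"tx":-536,"ty":-298,"tz":11,"ax":0,"ay":0,"az":35},{"tx":-536,"ty":-298,"tz":11,"ax":0,"ay":0,"az":35},{"tx":-536,"ty":-298,"tz":11,"ax":0,"ay":0,"az":35},{"tx":-536,"ty":-298,"tz":91,"ax":0,"ay":0,"az":35},{"tx":-536,"ty":-298,"tz":91,"ax":0,"ay":0,"az":35},{"tx":-536,"ty":-298,"tz":91,"ax":0,"ay":0,"az":35},{"tx":-536,"ty":-298,"tz":91,"ax":0,"ay":0,"az":35},{"tx":-536,"ty":-298,"tz":91,"ax":0,"ay":0,"az":35},{"tx":-536,"ty":-298,"tz":91,"ax":0,"ay":0,"az":35}]' | egrep 'clock|pos|force|opening'
python3 -m crank '[{"tx":0,"ty":0,"tz":0,"ax":0,"ay":0,"az":0},{"tx":0,"ty":0,"tz":0,"ax":0,"ay":0,"az":0}]' | egrep 'clock|pos|force|opening'
python3 - <<'E'
from h import *
c=cam("wrist");cv2.imwrite("pics/w12.png",c["frame"]);b=box(c,"e",527,-312,68);print(np.round(b,1))
plan((527.2,-311.8,31,85.8),(527.2,-311.8,180,85.8))
E
```

```text
clock: 41.38
tcp_pos: [525.9, -313.6, 177.9]
force: [0.3, -0.3, 1.7]
opening: 61.9
clock: 41.62
tcp_pos: [525.5, -312.9, 176.7]
force: [1.0, 0.1, -0.3]
opening: 61.8
[ 528.  -312.6   85.7  102.    32. ]
t 41.67 tcp [ 525.9 -312.4  177.5] yaw 85.6 F [-0.6  0.9  0.8] op 61.6 q [-42.  33.  76.   0.  71. -37.]
{"tx": 0.2, "ty": 1.4, "tz": 146.5, "ax": -0.1, "ay": -0.2, "az": -0.2}
{"tx": 0.7, "ty": 1.3, "tz": -2.5, "ax": -0.1, "ay": -0.2, "az": -0.2}
```

View pics/w12.png

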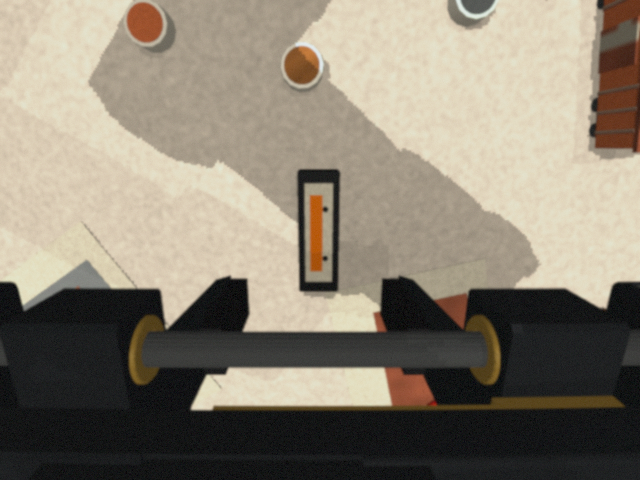

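```bash

python3 -m crank '[{"tx":0,"ty":1.7,"tz":50,"ax":0,"ay":0,"az":0},{"tx":0,"ty":1.7,"tz":85,"ax":0,"ay":0,"az":0},{"tx":0,"ty":1.7,"tz":115,"ax":0,"ay":0,"az":0},{"tx":0,"ty":1.7,"tz":135,"ax":0,"ay":0,"az":0},{"tx":0,"ty":1.7,"tz":145,"ax":0,"ay":0,"az":0},{"tx":0,"ty":1.7,"tz":149,"ax":0,"ay":0,"az":0},{"tx":0,"ty":1.7,"tz":149,"ax":0,"ay":0,"az":0},{"tx":0,"ty":1.7,"tz":149,"ax":0,"ay":0,"az":0}]' | egrep 'clock|pos|force'
python3 -m crank '[{"tx":0,"ty":0,"tz":0,"ax":0,"ay":0,"az":0},{"tx":0,"ty":0,"tz":0,"ax":0,"ay":0,"az":0},{"tx":0,"ty":0,"tz":0,"ax":0,"ay":0,"az":0},{"tx":0,"ty":0,"tz":0,"ax":0,"ay":0,"az":0},{"tx":0,"ty":0,"tz":0,"ax":0,"ay":0,"az":0},{"tx":0,"ty":0,"tz":0,"ax":0,"ay":0,"az":0}]' -1 30 | egrep 'clock|pos|force|opening'
python3 -m crank '[{"tx":0,"ty":0,"tz":-10,"ax":0,"ay":0,"az":0},{"tx":0,"ty":0,"tz":-30,"ax":0,"ay":0,"az":0},{"tx":0,"ty":0,"tz":-70,"ax":0,"ay":0,"az":0},{"tx":0,"ty":0,"tz":-120,"ax":0,"ay":0,"az":0},{"tx":0,"ty":0,"tz":-170,"ax":0,"ay":0,"az":0},{"tx":0,"ty":0,"tz":-220,"ax":0,"ay":0,"az":0},{"tx":0,"ty":0,"tz":-265,"ax":0,"ay":0,"az":0},{"tx":0,"ty":0,"tz":-265,"ax":0,"ay":0,"az":0},{"tx":0,"ty":0,"tz":-265,"ax":0,"ay":0,"az":0}]' | egrep 'clock|pos|force|opening'
python3 - <<'E'
from h import *
c=cam("wrist")
plan((510,301.2,295,120.7))
E
```

```text
clock: 42.68
tcp_pos: [527.7, -312.2, 29.2]
force: [0.5, 0.0, -0.3]
clock: 43.42
tcp_pos: [527.8, -312.3, 29.3]
force: [-0.2, 0.4, 2.4]
opening: 33.9
clock: 44.55
tcp_pos: [527.4, -312.7, 293.9]
force: [0.4, 0.3, -1.7]
opening: 33.7
t 44.6 tcp [ 527.3 -312.7  293.3] yaw 85.6 F [ 0.5  0.4 -0.1] op 33.8 q [-42.  29.  66.   0.  86. -37.]
{"tx": 610.8, "ty": -63.9, "tz": 0.8, "ax": -0.0, "ay": -0.3, "az": -35.1}
```

```bash

python3 -m crank '[{"tx":30,"ty":-3,"tz":0,"ax":0,"ay":0,"az":-2},{"tx":85,"ty":-9,"tz":0,"ax":0,"ay":0,"az":-5},{"tx":145,"ty":-15,"tz":0,"ax":0,"ay":0,"az":-9},{"tx":205,"ty":-21,"tz":0,"ax":0,"ay":0,"az":-13},{"tx":265,"ty":-28,"tz":0,"ax":0,"ay":0,"az":-17},{"tx":325,"ty":-34,"tz":0,"ax":0,"ay":0,"az":-21},{"tx":385,"ty":-40,"tz":0,"ax":0,"ay":0,"az":-25},{"tx":445,"ty":-46,"tz":0,"ax":0,"ay":0,"az":-29},{"tx":500,"ty":-52,"tz":0,"ax":0,"ay":0,"az":-32},{"tx":545,"ty":-57,"tz":0,"ax":0,"ay":-0.3,"az":-34}]' | egrep 'clock|pos|force|opening'
python3 - <<'E'
from h import *
plan((510,301.2,295,120.7))
E
```

```text
clock: 45.85
tcp_pos: [511.0, 237.0, 294.3]
force: [-0.2, -0.8, -1.2]
opening: 33.6
t 45.85 tcp [511.  237.  294.3] yaw 119.8 F [-0.2 -0.8 -1.2] op 33.6 q [ 13.  22.  76.  -0.  83. -17.]
{"tx": 56.2, "ty": 31.0, "tz": -0.8, "ax": -0.2, "ay": 0.0, "az": -0.9}
```

```bash

python3 -m crank '[{"tx":35,"ty":19,"tz":0,"ax":0,"ay":0,"az":-0.9},{"tx":56,"ty":31,"tz":0,"ax":0,"ay":0,"az":-0.9},{"tx":56,"ty":31,"tz":0,"ax":0,"ay":0,"az":-0.9},{"tx":56,"ty":31,"tz":0,"ax":0,"ay":0,"az":-0.9}]' | egrep 'clock|pos|force|opening'
python3 - <<'E'
from h import *
c=cam("wrist");cv2.imwrite("pics/w13.png",c["frame"])
plan((510,301.2,223,120.7))
E
```

```text
clock: 46.35
tcp_pos: [510.0, 300.3, 293.6]
force: [0.1, 0.0, -0.9]
opening: 33.8
t 46.4 tcp [510.2 300.1 293.9] yaw 120.6 F [-0.4 -0.1 -0.7] op 34.2 q [ 19.  26.  70.  -0.  84. -11.]
{"tx": 1.0, "ty": 0.7, "tz": 70.9, "ax": -0.2, "ay": 0.0, "az": -0.1}
```

View pics/w13.png

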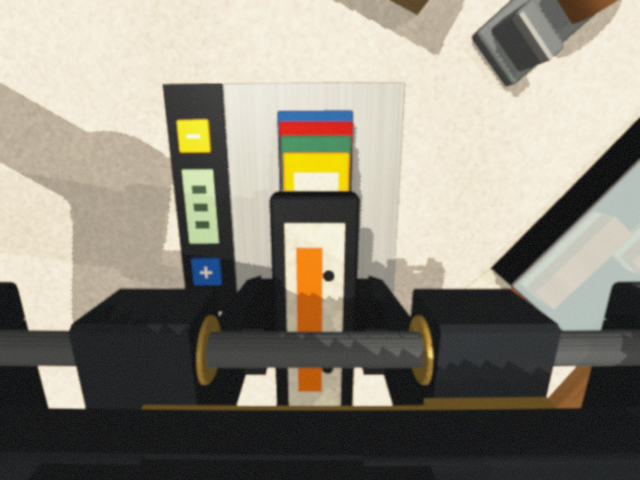

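Box e is held level over the pile (end edge at row ~193, x 271–358), the four below look aligned. Lowering.

```bash

python3 -m crank '[{"tx":1,"ty":0.6,"tz":30,"ax":0,"ay":0,"az":0},{"tx":1,"ty":0.6,"tz":52,"ax":0,"ay":0,"az":0},{"tx":1,"ty":0.6,"tz":65,"ax":0,"ay":0,"az":0},{"tx":1,"ty":0.6,"tz":69,"ax":0,"ay":0,"az":0},{"tx":1,"ty":0.6,"tz":71,"ax":0,"ay":0,"az":0},{"tx":1,"ty":0.6,"tz":71,"ax":0,"ay":0,"az":0},{"tx":1,"ty":0.6,"tz":71,"ax":0,"ay":0,"az":0}]' | egrep 'clock|pos|force|opening'
python3 -m crank '[{"tx":0,"ty":0,"tz":0.9,"ax":0,"ay":0,"az":0},{"tx":0,"ty":0,"tz":0.9,"ax":0,"ay":0,"az":0}]' | egrep 'pos|force'
python3 -m crank '[{"tx":0,"ty":0,"tz":0.5,"ax":0,"ay":0,"az":0},{"tx":0,"ty":0,"tz":0.5,"ax":0,"ay":0,"az":0}]' | egrep 'clock|pos|force'
python3 -m crank '[{"tx":0,"ty":0,"tz":0.3,"ax":0,"ay":0,"az":0},{"tx":0,"ty":0,"tz":0.3,"ax":0,"ay":0,"az":0}]' | egrep 'clock|pos|force'
```

```text
clock: 47.28
tcp_pos: [510.1, 301.2, 223.4]
force: [-0.3, 0.8, -0.7]
opening: 34.0
tcp_pos: [510.1, 301.2, 222.5]
force: [0.7, -0.5, -0.9]
clock: 47.78
tcp_pos: [510.1, 301.2, 222.0]
force: [0.4, 1.0, -0.2]
clock: 48.02
tcp_pos: [510.0, 301.2, 221.6]
force: [-0.7, -0.9, -2.2]
```

```bash

python3 -m crank '[{"tx":0,"ty":0,"tz":0.4,"ax":0,"ay":0,"az":0},{"tx":0,"ty":0,"tz":0.4,"ax":0,"ay":0,"az":0}]' | egrep 'pos|force'
python3 -m crank '[{"tx":0,"ty":0,"tz":0.2,"ax":0,"ay":0,"az":0},{"tx":0,"ty":0,"tz":0.2,"ax":0,"ay":0,"az":0}]' | egrep 'clock|pos|force'
```

```text
tcp_pos: [510.1, 301.2, 221.4]
force: [0.5, -0.5, 0.8]
clock: 48.52
tcp_pos: [510.1, 301.2, 221.3]
force: [0.2, -0.9, 0.8]
```

```bash

python3 -m crank '[{"tx":0,"ty":0,"tz":0,"ax":0,"ay":0,"az":0},{"tx":0,"ty":0,"tz":0,"ax":0,"ay":0,"az":0},{"tx":0,"ty":0,"tz":0,"ax":0,"ay":0,"az":0},{"tx":0,"ty":0,"tz":0,"ax":0,"ay":0,"az":0},{"tx":0,"ty":0,"tz":-5,"ax":0,"ay":0,"az":0},{"tx":0,"ty":0,"tz":-30,"ax":0,"ay":0,"az":0},{"tx":0,"ty":0,"tz":-85,"ax":0,"ay":0,"az":0},{"tx":0,"ty":0,"tz":-85,"ax":0,"ay":0,"az":0}]' 0.3 30 | egrep 'clock|pos|force|opening'
python3 - <<'E'
from h import *
c=cam("wrist");cv2.imwrite("pics/w14.png",c["frame"])
plan((437.3,172.5,300,210.8))
E
```

```text
clock: 49.52
tcp_pos: [511.2, 301.7, 310.9]
force: [-0.4, 0.2, -0.1]
opening: 57.1
t 49.58 tcp [510.6 301.5 308.1] yaw 120.6 F [-0.   0.1 -0.2] op 57.1 q [ 19.  25.  69.  -0.  86. -11.]
{"tx": -73.6, "ty": -128.8, "tz": 8.0, "ax": -0.0, "ay": 0.1, "az": -90.2}
```

View pics/w14.png

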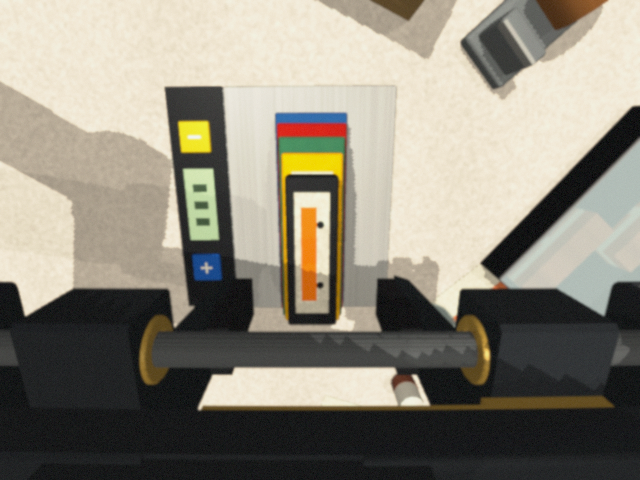

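```bash

python3 -m crank '[{"tx":-30,"ty":-50,"tz":0,"ax":0,"ay":0,"az":-10},{"tx":-55,"ty":-95,"tz":0,"ax":0,"ay":0,"az":-20},{"tx":-74,"ty":-129,"tz":0,"ax":0,"ay":0,"az":-30},{"tx":-74,"ty":-129,"tz":0,"ax":0,"ay":0,"az":-40},{"tx":-74,"ty":-129,"tz":0,"ax":0,"ay":0,"az":-50},{"tx":-74,"ty":-129,"tz":0,"ax":0,"ay":0,"az":-60},{"tx":-74,"ty":-129,"tz":0,"ax":0,"ay":0,"az":-70},{"tx":-74,"ty":-129,"tz":0,"ax":0,"ay":0,"az":-80},{"tx":-74,"ty":-129,"tz":0,"ax":0,"ay":0,"az":-90},{"tx":-74,"ty":-129,"tz":0,"ax":0,"ay":0,"az":-90}]' -1 20 | egrep 'clock|pos|force|opening'
python3 - <<'E'
from h import *
c=cam("wrist");hsv=cv2.cvtColor(c["frame"],cv2.COLOR_BGR2HSV)
m=cv2.inRange(hsv,(100,150,80),(125,255,255));n,l,st,ce=cv2.connectedComponentsWithStats(m)
for i in range(1,n):
    if st[i,4]>150: print(st[i],w(c,[ce[i]],38.5).round(1))
plan((437.3,172.5,80,210.8))
E
```

```text
clock: 50.82
tcp_pos: [437.0, 172.0, 307.1]
force: [0.0, -1.1, 0.5]
opening: 0.6
[298 191  31  31 817] [[436.5 171.1  38.5]]
[452 294  18  16 151] [[444.8 391.9  38.5]]
t 50.88 tcp [437.  172.  307.3] yaw -149.6 F [ 0.1 -0.5  0.3] op 0.6 q [   7.    9.   90.   -0.   80. -113.]
{"tx": -0.6, "ty": 0.4, "tz": 227.3, "ax": -0.0, "ay": -0.0, "az": -0.4}
```

```bash

python3 -m crank '[{"tx":0,"ty":0,"tz":50,"ax":0,"ay":0,"az":-0.4},{"tx":0,"ty":0,"tz":100,"ax":0,"ay":0,"az":-0.4},{"tx":0,"ty":0,"tz":150,"ax":0,"ay":0,"az":-0.4},{"tx":0,"ty":0,"tz":195,"ax":0,"ay":0,"az":-0.4},{"tx":0,"ty":0,"tz":222,"ax":0,"ay":0,"az":-0.4},{"tx":0,"ty":0,"tz":235,"ax":0,"ay":0,"az":-0.4},{"tx":0,"ty":0,"tz":239,"ax":0,"ay":0,"az":-0.4},{"tx":0,"ty":0,"tz":239,"ax":0,"ay":0,"az":-0.4},{"tx":0,"ty":0,"tz":239,"ax":0,"ay":0,"az":-0.4}]' | egrep 'clock|pos|force'
python3 - <<'E'
from h import *
plan((437,172,63.5,210.8))
E
```

```text
clock: 52.0
tcp_pos: [437.5, 172.0, 69.1]
force: [0.1, -0.0, -0.6]
t 52.0 tcp [437.5 172.   69.1] yaw -149.2 F [ 0.1 -0.  -0.6] op 0.6 q [   7.   26.  107.   -0.   46. -114.]
{"tx": 0.4, "ty": 0.3, "tz": 5.6, "ax": -0.1, "ay": 0.1, "az": -0.0}
```

```bash

python3 -m crank '[{"tx":0.4,"ty":0.3,"tz":3,"ax":0,"ay":0,"az":0},{"tx":0.4,"ty":0.3,"tz":5,"ax":0,"ay":0,"az":0},{"tx":0.4,"ty":0.3,"tz":5.7,"ax":0,"ay":0,"az":0},{"tx":0.4,"ty":0.3,"tz":5.7,"ax":0,"ay":0,"az":0}]' | egrep 'clock|pos|force'
python3 -m crank '[{"tx":0,"ty":0,"tz":0.7,"ax":0,"ay":0,"az":0},{"tx":0,"ty":0,"tz":0.7,"ax":0,"ay":0,"az":0}]' | egrep 'clock|pos|force'
```

```text
clock: 52.5
tcp_pos: [436.9, 172.0, 63.4]
force: [0.2, -0.4, 1.5]
clock: 52.75
tcp_pos: [436.9, 172.0, 62.8]
force: [-0.9, 0.6, 3.0]
```

```bash

python3 -m crank '[{"tx":0,"ty":0,"tz":0.7,"ax":0,"ay":0,"az":0},{"tx":0,"ty":0,"tz":0.7,"ax":0,"ay":0,"az":0},{"tx":0,"ty":0,"tz":0.7,"ax":0,"ay":0,"az":0}]' | egrep 'clock|pos|force'
python3 -m crank '[{"tx":0,"ty":0,"tz":0,"ax":0,"ay":0,"az":0},{"tx":0,"ty":0,"tz":0,"ax":0,"ay":0,"az":0},{"tx":0,"ty":0,"tz":0,"ax":0,"ay":0,"az":0}]' | egrep 'clock|pos|force'
```

```text
clock: 53.12
tcp_pos: [436.9, 172.0, 62.2]
force: [-1.8, -0.8, 5.0]
clock: 53.5
tcp_pos: [436.9, 172.0, 62.2]
force: [-2.1, -0.8, 5.2]
```

```bash

python3 -m crank '[{"tx":0,"ty":0,"tz":-3,"ax":0,"ay":0,"az":0},{"tx":0,"ty":0,"tz":-40,"ax":0,"ay":0,"az":0},{"tx":0,"ty":0,"tz":-90,"ax":0,"ay":0,"az":0},{"tx":0,"ty":0,"tz":-150,"ax":0,"ay":0,"az":0},{"tx":0,"ty":0,"tz":-210,"ax":0,"ay":0,"az":0},{"tx":50,"ty":-20,"tz":-230,"ax":0,"ay":0,"az":0},{"tx":50,"ty":-20,"tz":-230,"ax":0,"ay":0,"az":0}]' | egrep 'clock|pos|force'
python3 - <<'E'
from h import *
plan((400,-150,300,200))
E
```

```text
clock: 54.38
tcp_pos: [403.3, 128.2, 293.8]
force: [0.5, -0.9, 0.7]
t 54.38 tcp [403.3 128.2 293.8] yaw -149.3 F [ 0.5 -0.9  0.7] op 0.6 q [   2.    3.   99.   -0.   77. -119.]
{"tx": 144.8, "ty": -237.6, "tz": -6.1, "ax": -0.1, "ay": 0.2, "az": 10.7}
```

```bash

python3 -m crank '[{"tx":70,"ty":-119,"tz":0,"ax":0,"ay":0,"az":5},{"tx":145,"ty":-238,"tz":-6,"ax":0,"ay":0,"az":10},{"tx":145,"ty":-238,"tz":-6,"ax":0,"ay":0,"az":10},{"tx":145,"ty":-238,"tz":-6,"ax":0,"ay":0,"az":10},{"tx":145,"ty":-238,"tz":-6,"ax":0,"ay":0,"az":10},{"tx":145,"ty":-238,"tz":-6,"ax":0,"ay":0,"az":10},{"tx":145,"ty":-238,"tz":-6,"ax":0,"ay":0,"az":10}]' | egrep 'clock|pos|force'
python3 - <<'E'
from h import *
t=cam("top");s=cam("scene")
a=cv2.resize(t["frame"][180:420,80:400],(640,480));b=cv2.resize(s["frame"][60:420,160:640],(640,480))
cv2.imwrite("pics/fin.png",cv2.resize(np.vstack([a,b]),(450,600)))
cv2.imwrite("pics/fin2.png",s["frame"])
z=46
for k in "abcd":
    z+=H[k][2]
    try: print(k,np.round(box(t,k,509,301,120,z),1))
    except Exception as e: print(k,e)
E
```

```text
clock: 55.25
tcp_pos: [400.3, -149.5, 299.4]
force: [0.8, 0.6, -0.2]
a [507.6 297.4 -59.1 199.5  73.9]
b [508.1 297.4 -59.5 176.7  65.1]
c [508.  296.8 -59.  151.3  55.3]
d [507.7 297.9 -59.3 130.   48.7]
```

View pics/fin2.png

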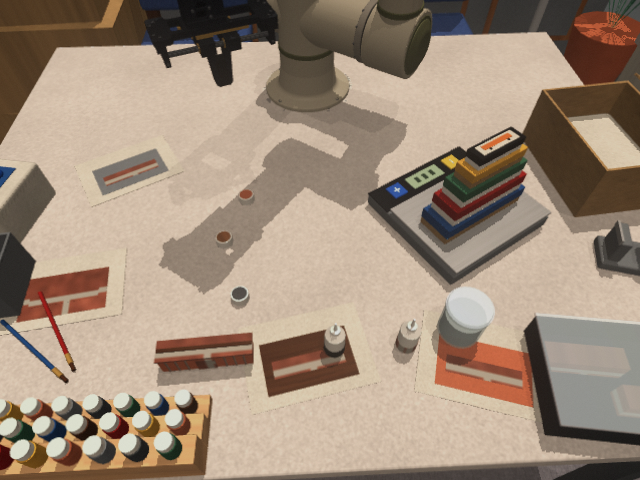

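```bash
python3 -c "
from station import r
print(r.close_job())"
```

```text
the job is handed in; nothing more can be done
None
```

The job is handed in at about 55 s on the robot's clock. The five boxes present (blue, red, green, yellow, black) stand in one pile on the pan; no orange box showed in any picture.

- **Keys:** I pressed tare with the pan empty and hold with the pile standing. Each was held at about 5 N (it registers at 4 N) for well over 0.2 s. The display digits did not visibly change, so I have only force and travel as evidence that the presses registered.
- **Pile:** Each box was lowered until it touched, at the height expected from the sizes given. The final top-camera check puts the centres of the lower four boxes within about 1 mm of each other. Their angles are within about 0.5° of each other, parallel to the pan. The black box on top was checked by eye only, in the wrist and scene pictures, and sits square.
- **Disagreement:** The top camera puts the whole pile about 4 mm to one side of where the arm and wrist camera do. That shift is common to all the boxes and does not affect how they sit on each other.
- **Surroundings:** The pots, bottles, jar and boxcar look unmoved in the last scene picture, and the arm is clear of everything. I saw no grip slip and no knocked box.

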